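# Fill the courier case with the cool pack that fits and shut it

### The arm

A 6-joint arm with a two-finger parallel gripper is mounted at the origin on a cart in front of the work surface, level with it; the furniture and walls round the work are solid. World frame = base frame: x ahead of the robot, y to its left, z up, the work surface at z = 0. Lengths are in m, angles in rad, forces in N, time in s.
With the tool pointing down it reaches from about 0.375 to 0.9 m from the base axis. Payload 3.1 kg.
Tool frame: the origin (TCP) lies midway between the tips of the shut fingers; the grasp point (between the pads) lies 19 mm behind it; y points along the fingers, x is the direction in which the jaws open and shut, and the axes are right-handed (so a half turn about y gives the same grasp; the last joint's range is limited). The gripper opens to 87 mm and grips with 3 to 60 N. Pads are 19 mm wide; open, the fingers measure 117 mm over their backs; the gripper's body (75 mm by 190 mm) begins 51 mm behind the grasp point.
Start: joints at [1.097, 0.527, 1.433, -0, 1.181, -0.178], TCP at [0.182, 0.598, 0.197] pointing down, gripper open.
Joint ranges: [-3.08, 3.08], [-0.75, 2.2], [0.22, 2.44], [-1.43, 4.57], [0, 2.65], [-2.85, 2.85]. Speed limits (rad/s): [2.79, 2.79, 3.14, 3.14, 3.14, 3.14].

### API

Orientations are given as a unit quaternion [x, y, z, w].
In Python, from rig import * gives the robot as it stands.
- The arm moves only by the tool jog_arm, never from a script. Its argument "series" is a list of rows, each a list of 7 numbers: the shift along the tool's x, y, z in mm, then the turn, a rotation vector about the tool's x, y, z in rad, then the gripper's target within -1 to 1 (shut at 1, half-way at 0, fully open at -1). A call has 1 to 20 rows; each row is the pose to reach, as a shift and turn from the pose commanded when the call began, along the tool's axes at that moment; what a row does not reach only later rows make up. A row lasts 1/8 s, in which the tool goes at most 62.5 mm and 10.7 degrees, less where a joint would pass 70% of its speed; a pose out of reach is approached as far as the arm can. A call with a gripper value outside its range is refused whole. The fingers move at their own pace and stop on an object; "grip_force" is the grip in N (left out, the last holds). Time passes only in rows, so rows that repeat a pose let the fingers close. It gives the time, the measured TCP pose, the force and the opening at its end, in the units of the state.
- get_obs(): the state, without advancing time (a new reading comes with each control period).
- camera(name): name is "scene" or "top" or "wrist"; returns a dict with "img" (420x560x3 uint8, red, green, blue), "depth" (420x560 float32, m along the optical axis (not along the pixel's ray), 0 where there is no reading), "camera_matrix" (3x3 intrinsics, pixels), "rvec" (rotation vector, rad) and "tvec" (3), from world to camera coordinates, as OpenCV has them. Camera axes: x right, y down, z forward; pixel columns grow to the right and rows downward; lengths in m; the calibration is good to about 2 mm. The wrist camera is an equidistant fisheye: a pixel r from the principal point sees the ray r / f radians off the axis. A picture is of the moment at which its call begins.
- hand_in(): hands the job in, once; it reports no verdict.
The state is a dict: "time": time; "q": joint angles; "joint_velocities": joint speeds; "joint_torque": joint torques, N m; "position": TCP position; "tool_rot": TCP orientation; "ft_force": force on the tool from outside, world axes, zero at the start; "moment": the same for the moment, N m; "grip_width": finger opening in m.
Only numpy, scipy, OpenCV 4.12 (cv2) and the standard library are available. Lean on these libraries where they do the work, as an engineer would, in place of code of your own. Each camera call takes 0.05 s, during which the arm holds its last target.

### The job

Finish packing the grey courier case: of the three white cool packs in the steel tray, stand the thickest one that goes into the empty space beside the culture plate upright on the case floor between divider and side wall, so that little play is left, and close the lid fully. The lid opens no further than it stands, so reach in under it at a slant and do not push it down before the pack is in; leave the divider where it is clamped, the plate in its bay and the other two packs out of the case, and knock nothing over.

Things in the scene. Friction and masses are not known exactly. Their poses are not given: they have to be found in the camera images.
- case: open grey plastic courier case, fixed; 124 mm (own x) by 113 mm (own y), 48 mm high, walls 5 mm; inside clear x -57 to 30 (behind that a closed logger housing, 42 mm high), y -51.5 to 51.5 mm. Origin: centre of underside; +x points away from the robot, to the hinged side. A finger cut-out lowers both side walls to 24 mm between x = -57 and 24 mm
- case_floor (a point): middle of the case's footprint at its inner floor, 4 mm above its underside (44 mm below the rim). A thin divider along the case's x parts the inside: the wide bay on the -y side holds a culture plate, the empty space on the +y side, against the +y wall, is for the cool pack
- divider (a joint): free width of the empty space in m, from the inner face of the +y wall (case y = +51.5 mm) to the divider; differs from start to start, 0.024 to 0.0345. The divider, 5 mm thick, top 22 mm above the case's underside, is clamped and gives way only to about 60 N
- divider_top (a point): middle of the top edge of the divider's face towards the empty space, 22 mm above the case's underside
- lid (a joint): lid angle in rad: 0 shut on the rim, 0.77 at its stop. Starts at 0.72 to 0.77, leaning over the rear half of the case; stays at any angle (friction hinge, about 0.2 N m). Hinge line along the case's y at case x = +62, z = +48 mm
- lid_edge (a point): middle of the lid's free edge, on its outer (upper) face, 124 mm from the hinge line. The lid is a white slab 124 by 113 mm, 9 mm thick, flat below; shut, its underside lies on the rim
- tray: shallow steel tray, fixed, 125 mm (own x) by 255 mm (own y), floor 3 mm thick, rim 9 mm high; the packs stand in it in a row along own y, about 80 mm apart. Origin at the centre of the underside
- pack_1: hard white plastic cool pack, a block 64 mm long (own x), 40 mm high (own z), standing on a long edge in the tray; small grey plug on its -x end. Of the three one is 16, one 22, one 28 mm thick (own y), else all look alike; which is which changes place and is not told here: feel it between the fingers, look or try. 65 to 165 g. Origin: centre of underside
- pack_2: hard white plastic cool pack, a block 64 mm long (own x), 40 mm high (own z), standing on a long edge in the tray; small grey plug on its -x end. Of the three one is 16, one 22, one 28 mm thick (own y), else all look alike; which is which changes place and is not told here: feel it between the fingers, look or try. 65 to 165 g. Origin: centre of underside
- pack_3: hard white plastic cool pack, a block 64 mm long (own x), 40 mm high (own z), standing on a long edge in the tray; small grey plug on its -x end. Of the three one is 16, one 22, one 28 mm thick (own y), else all look alike; which is which changes place and is not told here: feel it between the fingers, look or try. 65 to 165 g. Origin: centre of underside
- plate: clear round culture plate, 60 mm across, 15 mm high, lying in the case's wide bay; origin at the centre of its underside
- cup: specimen cup with screw lid, 65 mm across and 71 mm high, a bystander standing loose behind the work; origin at the centre of its underside
- pot: small round capped pot, 36 mm across and 64 mm high, a bystander standing loose behind the case; origin at the centre of its underside

How it is judged:
On the way:
1. a cool pack stands down in the space while the lid is still open (over 0.62 rad), not pushed shut in passing (value of joint lid above 0.62 rad and ((y of pack_1 in the frame of case between 0.02 and 0.045 m and x of pack_1 in the frame of case between -0.029 and 0.003 m and z of pack_1 in the frame of case below 0.009 m and angle between pack_1's own z axis and vertical below 0.2 rad and linear speed of pack_1 below 0.03 m/s) or (y of pack_2 in the frame of case between 0.02 and 0.045 m and x of pack_2 in the frame of case between -0.029 and 0.003 m and z of pack_2 in the frame of case below 0.009 m and angle between pack_2's own z axis and vertical below 0.2 rad and linear speed of pack_2 below 0.03 m/s))), for 0.1 s.
At the end, for the whole second after the job is handed in: Lid shut (within 0.04 rad); the 28 mm pack, or where the space is under 30.5 mm the 22 mm pack, at rest in the space, upright (0.2 rad), underside within 5 mm of the floor, middle at case x -29 to 3 mm; other packs over 85 mm from the case's middle; plate flat in the case (value of joint lid below 0.04 rad and ((y of pack_2 in the frame of case between 0.02 and 0.045 m and x of pack_2 in the frame of case between -0.029 and 0.003 m and z of pack_2 in the frame of case below 0.009 m and angle between pack_2's own z axis and vertical below 0.2 rad and linear speed of pack_2 below 0.03 m/s and horizontal distance between each of pack_1, pack_3 and case above 0.085 m) or (value of joint divider below 0.0305 m and y of pack_1 in the frame of case between 0.02 and 0.045 m and x of pack_1 in the frame of case between -0.029 and 0.003 m and z of pack_1 in the frame of case below 0.009 m and angle between pack_1's own z axis and vertical below 0.2 rad and linear speed of pack_1 below 0.03 m/s and horizontal distance between each of pack_2, pack_3 and case above 0.085 m)) and angle between plate's own z axis and vertical below 0.2 rad and horizontal distance between plate and case below 0.06 m); the robot touches nothing.
It fails at once if the clamped divider is shoved more than 5 mm out of its place (distance of divider_top from where it was at the start of the episode above 0.005 m).
It fails at once if the specimen cup or the small pot behind the work is knocked over (angle between any of cup, pot's own z axis and vertical above 0.5 rad).
It also fails if it takes over 61 s, if anything falls off the work surface, if the arm or the gripper's body presses on something with over 40 N, if the wrist force passes 120 N, or if a joint passes its speed limit or range.

## Working session

There is one attempt and no reset: what is moved stays moved. The work goes in short steps, Python scripts to look and compute and a tool call to move; the robot and the scene stay as the last step left them, time stands still between calls to the robot, and variables do not carry over. Pictures are saved under pics/ and viewed, and the job is handed in when it is done.

Besides the shell and the picture viewer there is one more tool, called after ">>>" as a command line: name --pt "numbers of a row" for each row, then --argument value for the rest. jog_arm: Moves the arm, as the interface text tells. Its arguments: {"type":"object","properties":{"series":{"type":"array","items":{"type":"array","items":{"type":"number"}}},"grip_force":{"type":"number"}},"required":["series"]}

```bash
ls; mkdir -p pics; python3 - <<'E'
from rig import *
import cv2,pickle
o=get_obs();print(o)
d={}
for n in["scene","top","wrist"]:
    c=camera(n);d[n]=c;cv2.imwrite(f"pics/a_{n}.png",c["img"][:,:,::-1])
    print(n,c["camera_matrix"],c["rvec"],c["tvec"])
pickle.dump(d,open("a.pkl","wb"))
E
```

```text
pics
{'time': 0.0, 'q': array([ 1.09747410e+00,  5.28444849e-01,  1.43386837e+00, -3.53629930e-05,
        1.18137629e+00, -1.78519216e-01]), 'joint_velocities': array([ 2.14478168e-06, -2.36122954e-03,  1.42131270e-03,  1.07286574e-03,
       -2.09361693e-03,  8.48580503e-04]), 'joint_torque': array([-1.36513547e-03, -4.40041065e+01, -1.76592797e+01,  6.29860489e-02,
        5.84425055e-02, -1.46657344e-04]), 'position': array([0.18123476, 0.5973484 , 0.19559557]), 'tool_rot': array([ 0.56834817,  0.42048813, -0.42180679, -0.5676699 ]), 'ft_force': array([ 0.64341749, -0.55501977,  0.08760054]), 'moment': array([ 0.00016512,  0.01931897, -0.0275551 ]), 'grip_width': 0.08699865454884481}
scene [[437.17826898   0.         284.61258169]
 [  0.         437.17826898 210.65834949]
 [  0.           0.           1.        ]] [ 2.16525917 -1.22290246  0.45299205] [-0.10205994  0.52535934  0.52530698]
top [[502.83527263   0.         269.45687819]
 [  0.         502.83527263 212.86619552]
 [  0.           0.           1.        ]] [ 2.17990032 -2.19362527  0.08607411] [0.23229774 0.57848956 0.95934961]
wrist [[325.1922621    0.         283.03481389]
 [  0.         325.1922621  206.19083673]
 [  0.           0.           1.        ]] [-2.32174181 -1.72376858 -0.25445172] [-0.62389085 -0.03710714  0.39104873]
```

View pics/a_scene.png

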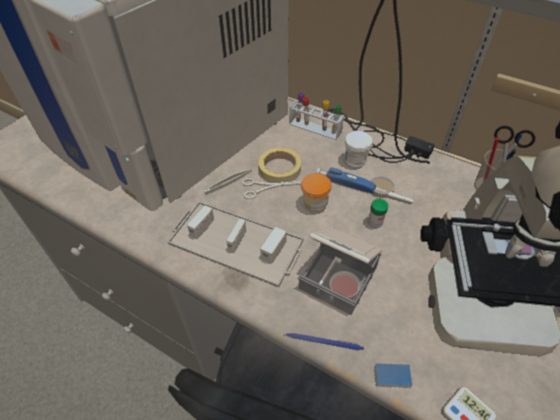

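View pics/a_top.png

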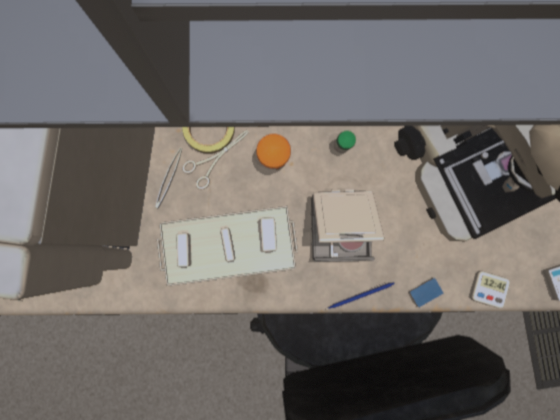

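View pics/a_wrist.png

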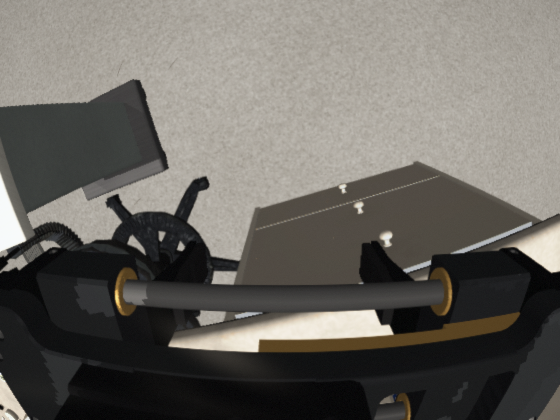

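```bash
cat > h.py <<'E'
import numpy as np,cv2,pickle
from scipy.spatial.transform import Rotation as R
def cloud(c):
    K=c["camera_matrix"];h,w=c["depth"].shape
    u,v=np.meshgrid(np.arange(w),np.arange(h));z=c["depth"]
    P=np.stack([(u-K[0,2])/K[0,0]*z,(v-K[1,2])/K[1,1]*z,z],-1)
    Rm=R.from_rotvec(np.ravel(c["rvec"])).as_matrix()
    P=(P-np.ravel(c["tvec"]))@Rm
    P[z==0]=np.nan
    return P
def ray(c,u,v,zp):
    K=c["camera_matrix"];Rm=R.from_rotvec(np.ravel(c["rvec"])).as_matrix()
    d=np.stack([(np.asarray(u,float)-K[0,2])/K[0,0],(np.asarray(v,float)-K[1,2])/K[1,1],np.ones(np.shape(u))],-1)@Rm
    o=-Rm.T@np.ravel(c["tvec"])
    return o+d*((zp-o[2])/d[...,2])[...,None]
E
python3 - <<'E'
from h import *
d=pickle.load(open("a.pkl","rb"))
for n,(x0,y0,x1,y1) in dict(top=(150,120,400,290),scene=(160,160,400,320)).items():
    im=d[n]["img"][y0:y1,x0:x1,::-1]
    im=cv2.resize(im,None,fx=3.1,fy=3.1,interpolation=cv2.INTER_CUBIC);cv2.imwrite(f"pics/b_{n}.png",im)
P=cloud(d["top"]);
np.set_printoptions(precision=4,suppress=True)
for (u,v) in [(300,300),(167,245),(183,250),(228,245),(268,235),(274,150),(347,140),(345,215),(345,195),(320,250),(380,235)]: print(u,v,P[v,u])
# packs : z in 30..50mm in tray region
m=((P[...,2]>0.030)&(P[...,2]<0.055)).astype(np.uint8); m[:, :155]=0;m[:,300:]=0;m[:200]=0;m[290:]=0
n,l,s,ce=cv2.connectedComponentsWithStats(m)
for i in range(1,n):
    if s[i,4]>60:
        ys,xs=np.where(l==i);p=P[ys,xs];print(s[i],p.mean(0),cv2.minAreaRect((p[:,:2]*1000).astype(np.float32)))
E
```

```text
300 300 [ 0.4092  0.1695 -0.0021]
167 245 [0.5189 0.4309 0.0036]
183 250 [0.5088 0.3926 0.0442]
228 245 [0.5178 0.3079 0.0406]
268 235 [0.5361 0.2318 0.0446]
274 150 [0.694  0.2197 0.0697]
347 140 [0.7135 0.0819 0.0638]
345 215 [0.5696 0.0936 0.0983]
345 195 [0.6093 0.0877 0.0648]
320 250 [0.5071 0.1294 0.0043]
380 235 [0.5323 0.0396 0.1341]
[260 217  17  35 507] [0.5386 0.2316 0.0418] ((538.2284545898438, 231.59295654296875), (65.5390853881836, 28.920896530151367), 3.381626844406128)
[221 227  14  35 300] [0.5193 0.3091 0.0413] ((519.0369262695312, 309.4327087402344), (65.57963562011719, 16.931228637695312), 10.59935474395752)
[176 233  14  35 417] [0.5095 0.3938 0.0412] ((509.0793762207031, 394.49798583984375), (65.3177490234375, 22.94911766052246), 2.9083831310272217)
```

View pics/b_top.png

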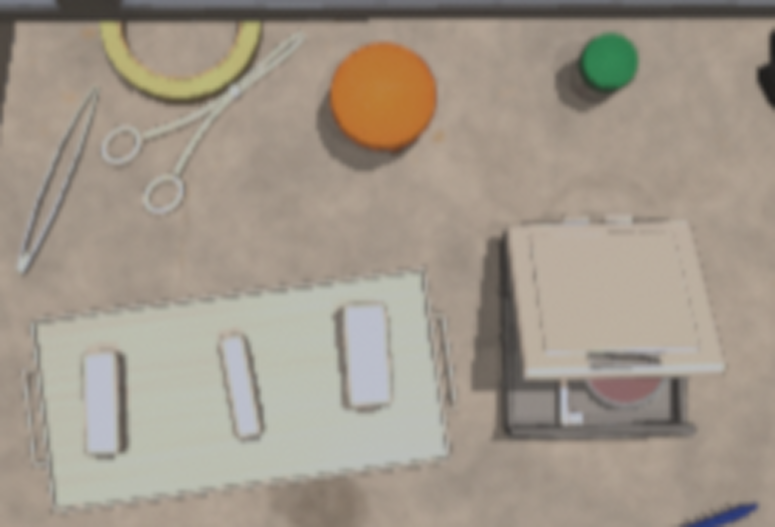

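View pics/b_scene.png

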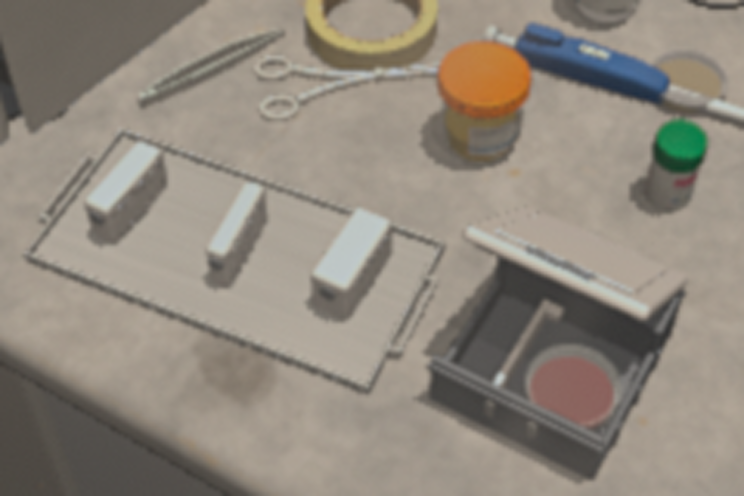

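```bash
python3 - <<'E'
from h import *
d=pickle.load(open("a.pkl","rb"))
for n,(x0,y0,x1,y1) in dict(top=(305,185,390,270),scene=(290,225,385,320)).items():
    im=d[n]["img"][y0:y1,x0:x1,::-1]
    im=cv2.resize(im,None,fx=6.2,fy=6.2,interpolation=cv2.INTER_NEAREST);cv2.imwrite(f"pics/c_{n}.png",im)
np.set_printoptions(precision=1,suppress=True,linewidth=250)
P=cloud(d["top"])*1000
for v in [246,250,254,256,258,260,262]:
    print(v);print(np.c_[np.arange(308,382),P[v,308:382],d["top"]["img"][v,308:382]][::1].astype(int)[:, [0,1,2,3,4]].tolist())
E
```

```text
246
[[308, 515, 152, -1, 150], [309, 515, 150, 0, 142], [310, 515, 148, -2, 114], [311, 515, 146, 0, 95], [312, 515, 145, 5, 77], [313, 514, 144, 22, 83], [314, 514, 142, 24, 105], [315, 514, 141, 25, 109], [316, 515, 137, 4, 121], [317, 515, 135, 3, 125], [318, 515, 133, 4, 125], [319, 515, 131, 2, 125], [320, 514, 129, 1, 125], [321, 514, 127, 5, 125], [322, 514, 125, 3, 125], [323, 514, 123, 4, 125], [324, 514, 121, 3, 125], [325, 514, 119, 4, 125], [326, 514, 117, 2, 125], [327, 514, 115, 5, 125], [328, 514, 112, 0, 116], [329, 514, 111, 4, 94], [330, 514, 110, 15, 115], [331, 514, 109, 19, 168], [332, 514, 107, 21, 172], [333, 514, 103, 5, 141], [334, 514, 102, 7, 126], [335, 514, 99, 3, 125], [336, 514, 97, 5, 125], [337, 514, 95, 1, 124], [338, 514, 94, 7, 119], [339, 514, 91, 5, 104], [340, 514, 90, 10, 104], [341, 514, 89, 14, 122], [342, 514, 87, 17, 136], [343, 514, 85, 17, 140], [344, 514, 83, 16, 139], [345, 514, 82, 19, 138], [346, 514, 79, 17, 137], [347, 514, 78, 19, 137], [348, 514, 76, 17, 138], [349, 514, 74, 18, 138], [350, 514, 72, 20, 138], [351, 514, 70, 19, 13
[... 11312 characters left out ...]
54], [358, 482, 53, 0, 155], [359, 482, 52, 1, 163], [360, 482, 50, 0, 167], [361, -9223372036854775808, -9223372036854775808, -9223372036854775808, 170], [362, 482, 46, 0, 171], [363, 482, 44, 2, 170], [364, 482, 41, -2, 168], [365, 482, 39, -2, 167], [366, 482, 37, -1, 165], [367, 482, 35, -1, 163], [368, 482, 34, 0, 161], [369, 482, 33, 4, 159], [370, 482, 29, -3, 157], [371, 482, 28, 0, 156], [372, 482, 26, -1, 156], [373, 482, 23, -2, 157], [374, 482, 22, 0, 157], [375, 482, 20, 2, 157], [376, 482, 18, 0, 160], [377, 482, 17, 2, 165], [378, 482, 14, 0, 168], [379, 482, 12, 0, 169], [380, 482, 10, 1, 169], [381, 482, 9, 2, 169]]<stdin>:9: RuntimeWarning: invalid value encountered in cast
```

View pics/c_top.png

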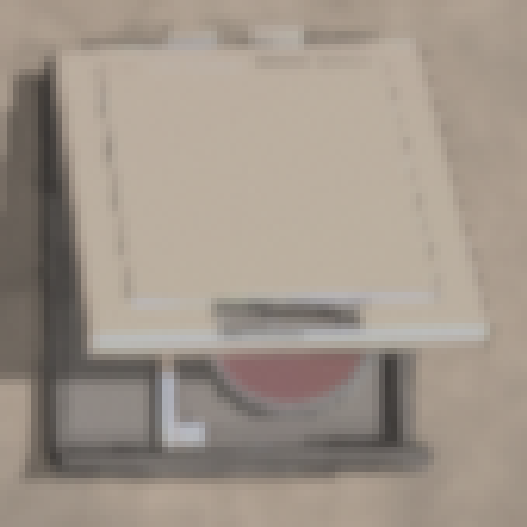

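View pics/c_scene.png

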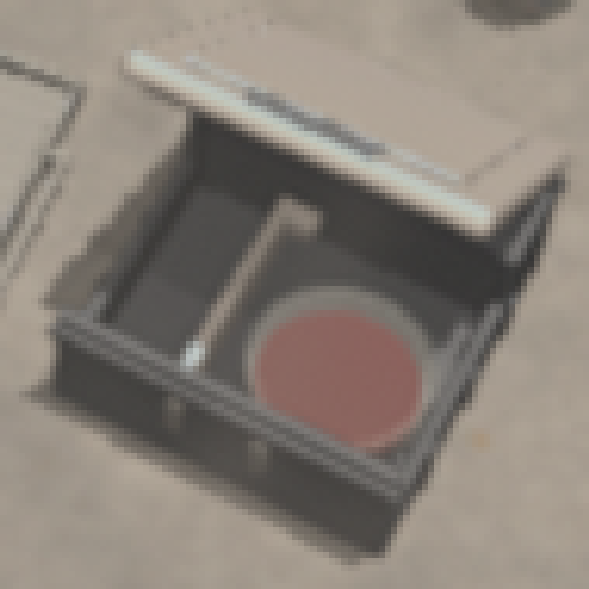

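```bash
python3 - <<'E'
from h import *
np.set_printoptions(precision=3,suppress=True)
d=pickle.load(open("a.pkl","rb"));c=d["wrist"]
q=[0.56834817,0.42048813,-0.42180679,-0.5676699];T=R.from_quat(q);p=np.array([0.18123476,0.5973484,0.19559557])
Rm=R.from_rotvec(np.ravel(c["rvec"])).as_matrix();cc=-Rm.T@np.ravel(c["tvec"])
print("tool axes world cols\n",T.as_matrix())
print("cam pos in tool",T.inv().apply(cc-p),"cam axes in tool (rows x,y,z)\n",Rm@T.as_matrix())
c=d["top"];
print(ray(c,[313.5,373.5],[258,258],.048),ray(c,[312.5,315.5,330.2,333],[250]*4,.023))
# top mean profiles: case front inner region rows 246..254, columns
im=d["top"]["img"].astype(float).mean(2);print(im[246:254,310:336].mean(0).round(0))
E
```

```text
tool axes world cols
 [[ 0.291 -0.001 -0.957]
 [ 0.957 -0.002  0.291]
 [-0.002 -1.     0.   ]]
cam pos in tool [ 0.    -0.188  0.079] cam axes in tool (rows x,y,z)
 [[ 1.     0.     0.001]
 [ 0.001 -0.292 -0.956]
 [ 0.     0.956 -0.292]]
[[0.492 0.146 0.048]
 [0.491 0.033 0.048]] [[0.507 0.146 0.023]
 [0.507 0.14  0.023]
 [0.507 0.112 0.023]
 [0.507 0.106 0.023]]
[110.  90.  75.  84. 111. 119. 131. 135. 135. 135. 135. 135. 135. 135.
 135. 135. 135. 134. 124.  96. 117. 174. 179. 148. 136. 137.]
```

```bash
cat >> h.py <<'E'
def tilt(th,yaw=0):
    s,c=np.sin(th),np.cos(th)
    M=np.array([[0,s,-c],[1,0,0],[0,-c,-s]])
    return R.from_euler('z',yaw)*R.from_matrix(M)
def rel(o,p,Rt):
    T=R.from_quat(o["tool_rot"]);
    sh=T.inv().apply(np.array(p)-o["position"])*1000
    rv=(T.inv()*Rt).as_rotvec()
    print("row",sh.round(1).tolist(),rv.round(3).tolist(),"maxdeg",np.degrees(np.linalg.norm(rv)).round(1))
E
python3 - <<'E'
from rig import *; from h import *
rel(get_obs(),[.465,.12,.11],tilt(0))
E
```

```text
row [-374.3, 86.3, -410.2] [-0.001, -0.295, -0.002] maxdeg 16.9
```

>>> jog_arm --pt "-374 30 -410 0 -0.295 0 -1" --pt "-374 30 -410 0 -0.295 0 -1" --pt "-374 30 -410 0 -0.295 0 -1" --pt "-374 30 -410 0 -0.295 0 -1" --pt "-374 30 -410 0 -0.295 0 -1" --pt "-374 30 -410 0 -0.295 0 -1" --pt "-374 30 -410 0 -0.295 0 -1" --pt "-374 30 -410 0 -0.295 0 -1" --pt "-374 30 -410 0 -0.295 0 -1" --pt "-374 86 -410 0 -0.295 0 -1" --pt "-374 86 -410 0 -0.295 0 -1" --pt "-374 86 -410 0 -0.295 0 -1"

```text
time: 1.65
position: [0.4651, 0.1215, 0.1113]
tool_rot: [0.5, 0.5, -0.5, -0.5]
ft_force: [0.1, -0.1, 0.3]
grip_width: 0.0867
```

```bash
python3 - <<'E'
from rig import *; from h import *
c=camera("wrist");o=get_obs();print(o["time"],o["position"],o["q"],o["ft_force"])
pickle.dump((c,o),open("w1.pkl","wb"));cv2.imwrite("pics/w1.png",c["img"][:,:,::-1])
E
```

```text
1.7 [0.46577718 0.1217364  0.11198513] [ 2.29723055e-02  4.70349088e-01  1.87200100e+00  2.21352819e-05
  7.96994669e-01 -1.54942699e+00] [ 0.32026793  1.1796577  -0.0825268 ]
```

View pics/w1.png

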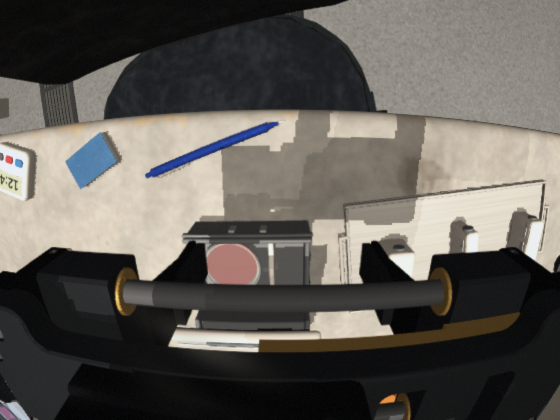

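```bash
cat >> h.py <<'E'
def wray(c,u,v,zp):
    K=c["camera_matrix"];Rm=R.from_rotvec(np.ravel(c["rvec"])).as_matrix()
    u=np.asarray(u,float);v=np.asarray(v,float)
    a=u-K[0,2];b=v-K[1,2];r=np.hypot(a,b);th=r/K[0,0];r=np.maximum(r,1e-9)
    d=np.stack([np.sin(th)*a/r,np.sin(th)*b/r,np.cos(th)],-1)@Rm
    o=-Rm.T@np.ravel(c["tvec"])
    return o+d*((zp-o[2])/d[...,2])[...,None]
E
python3 - <<'E'
from h import *
np.set_printoptions(precision=1,suppress=True,linewidth=220)
c,o=pickle.load(open("w1.pkl","rb"))
im=c["img"][210:340,175:330,::-1];cv2.imwrite("pics/w1c.png",cv2.resize(im,None,fx=4.6,fy=4.6,interpolation=cv2.INTER_NEAREST))
g=c["img"].astype(float).mean(2);D=c["depth"]
for v in range(244,284,3): print(v,g[v,262:316].astype(int))
for v in (250,262,274): print(v,(1000*D[v,262:316]).astype(int))
E
```

```text
244 [143 143 143 144 144 154 194 226 229 226 197 130  93 115 142 150 150 151 150 149 151 150 149 151 150 149 149 151 150 150 150 150 151 150 150 151 150 149 151 150 144 104  70 101 133 139 124 101 107 123 173 194 196 199]
247 [117 118 119 118 119 136 195 236 240 237 219 145  91 100 119 120 120 121 121 121 121 120 106  90  88  88  88  88  87  87  86  86  87  88  88  88  86  88  88  86  84  66  64 105 134 139 126  98 103 111 112 112 114 115]
250 [ 83  81  81  83  84 101 177 234 240 239 226 166  95  82  83  83  82  83  84  82  81  83  83  83  84  82  82  83  83  82  81  84  82  81  82  84  82  82  83  83  80  60  63 103 135 140 123  91  98 111 111 109 109 110]
253 [ 82  82  80  82  82  91 167 233 240 239 230 179  97  82  83  82  82  82  82  82  82  83  83  83  84  83  83  83  82  82  83  83  82  84  83  82  83  82  83  82  80  59  62 106 134 139 120  78  77 106 116 117 116 114]
256 [ 83  81  81  83  82  81 108 155 172 173 167 135  91  84  83  81  83  83  83  83  83  83  84  83  83  83  82  83  82  82  83  83  83  83  83  82  83  83  82  83  82  56  52  76  94  97  89  67  78 104 112 112
[... 1973 characters left out ...]
8  71  63  90 110 114 114 114 113]
250 [322 323 320 322 322 321 322 302 301 302 303 303 322 322 322 321 322 322 322 322 323 321 321 322 320 322 322 322 321 322 322 322 322 322 322 322 322 322 321 321 322 313 302 300 300 300 299 302 326 327 326 326 326 326]
262 [327 326 326 327 326 326 326 307 305 306 306 307 315 325 326 326 326 327 325 326 325 327 325 325 325 325 324 326 325 326 326 326 324 326 327 325 325 326 325 325 325 314 305 305 303 303 304 331 331 331 331 330 331 330]
274 [330 330 329 330 330 330 329 311 310 309 308 309 311 330 330 330 330 329 330 330 331 330 329 329 329 330 330 330 329 330 330 329 330 330 328 330 330 330 329 330 331 318 308 308 307 306 308 334 335 334 334 335 335 334]
```

View pics/w1c.png

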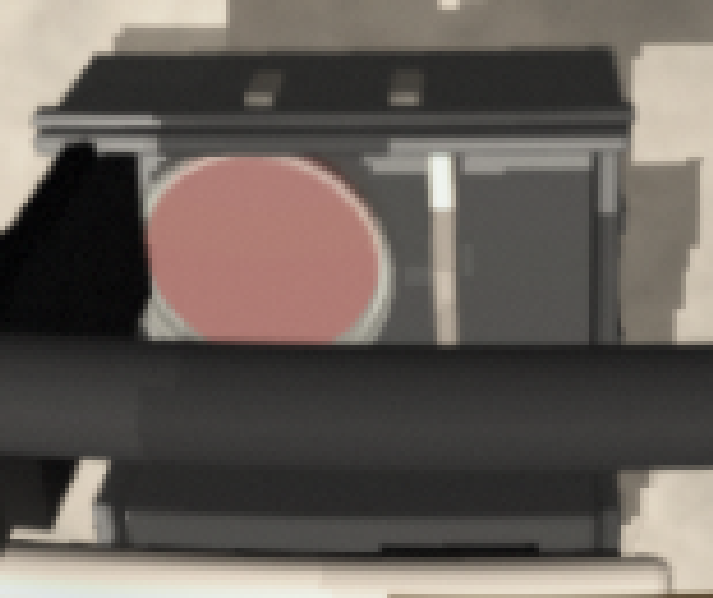

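```bash
python3 - <<'E'
from h import *
from scipy.interpolate import interp1d
np.set_printoptions(precision=4,suppress=True)
c,o=pickle.load(open("w1.pkl","rb"));g=c["img"].astype(float).mean(2)
def cross(row,a,b,rise):
    s=row[a:b+1];hv=(s.min()+s.max())/2
    for i in range(len(s)-1):
        if (s[i]-hv)*(s[i+1]-hv)<=0 and (s[i+1]>s[i])==rise: return a+i+(hv-s[i])/(s[i+1]-s[i])
W=[];A=[]
for v in range(246,284,2):
    uw=cross(g[v],303,307,True);ud=cross(g[v],270,276,False);ul=cross(g[v],264,270,True)
    a=wray(c,uw,v,.024);b=wray(c,ud,v,.022);l=wray(c,ul,v,.022)
    uo=cross(g[v],307,312,True)
    A.append([a[0],a[1],b[0],b[1]]);print(v,a[:2],b[:2],l[:2],"width",(a[1]-b[1])*1000,"div",(b[1]-l[1])*1000)
A=np.array(A)
print(np.polyfit(A[:,0],A[:,1],1),np.polyfit(A[:,2],A[:,3],1))
for v in (250,262,274):
    print("depth",c["depth"][v,[268,271,305,307,290]])
E
```

```text
246 [0.5084 0.1415] [0.5093 0.1116] [0.5093 0.107 ] width 29.945559842737932 div 4.544142346044652
248 [0.5104 0.1416] [0.5113 0.1117] [0.5114 0.1069] width 29.877243979049243 div 4.7939040123082535
250 [0.5125 0.1416] [0.5134 0.1119] [0.5134 0.107 ] width 29.665912997805965 div 4.957143230698124
252 [0.5145 0.1416] [0.5155 0.112 ] [0.5155 0.107 ] width 29.57522384949936 div 4.973070552083722
254 [0.5166 0.1416] [0.5176 0.112 ] [0.5176 0.1071] width 29.549542272050864 div 4.954350191845148
256 [0.5187 0.1418] [0.5197 0.112 ] [0.5197 0.1074] width 29.833050146803654 div 4.505781290156663
258 [0.5208 0.1421] [0.5218 0.112 ] [0.5218 0.1074] width 30.031041404506755 div 4.6373426996131615
260 [0.5229 0.1421] [0.5239 0.112 ] [0.5239 0.1074] width 30.12280135074835 div 4.601316387420742
262 [0.525  0.1421] [0.526 0.112] [0.526  0.1073] width 30.122889417833225 div 4.663949404477605
264 [0.5271 0.1423] [0.5282 0.1119] [0.5282 0.1073] width 30.325611476759107 div 4.621484936240039
266 [0.5293 0.1422] [0.5303 0.112 ] [0.5304 0.1073] width 30.256399596941264 div 4.629986759086408
268 [0.5315 0
[... 236 characters left out ...]
idth 30.479087077108407 div 4.418063736316591
274 [0.538  0.1425] [0.5391 0.1119] [0.5391 0.1076] width 30.607724622427696 div 4.357061740112467
276 [0.5402 0.1424] [0.5413 0.112 ] [0.5414 0.1076] width 30.463963576194047 div 4.318782043700856
278 [0.5425 0.1425] [0.5436 0.1121] [0.5436 0.1077] width 30.40097605357489 div 4.369476398495594
280 [0.5447 0.1425] [0.5458 0.1121] [0.5459 0.1078] width 30.397396883199175 div 4.3534821933482455
282 [0.547  0.1424] [0.5481 0.1122] [0.5482 0.1079] width 30.285953648004778 div 4.26248318785713
[0.0295 0.1265] [0.0065 0.1085]
depth [0.322  0.3027 0.3005 0.3001 0.3212]
depth [0.3267 0.3068 0.3053 0.3033 0.3259]
depth [0.3295 0.3093 0.3087 0.307  0.3296]
```

```bash
python3 - <<'E'
from h import *
np.set_printoptions(precision=4,suppress=True,linewidth=200)
c,o=pickle.load(open("w1.pkl","rb"));g=c["img"].astype(float).mean(2)
for v in range(230,244,2):
  print(v,g[v,178:192].astype(int),g[v,304:318].astype(int), (c["depth"][v,[190,250,305]]*1000).astype(int))
for u in (195,200,280,290,300): print(u,g[214:248,u].astype(int))
E
```

```text
230 [206 206 206 206 205 204 204 204 204 199 167 102  54  44] [ 41  41  41  41  41  54  94 123 174 199 200 199 200 199] [292 292 289]
232 [209 208 208 206 203 188 183 181 178 149  69  43  40  42] [ 43  43  43  41  43  46  53  72 140 187 199 199 198 197] [286 288 277]
234 [204 204 204 195 150  97  80  79  78  75  75  74  73  71] [ 72  72  75  74  73  75  75  77 111 171 195 197 194 196] [277 276 274]
236 [204 205 204 177 159 152 151 150 147 148 149 149 150 150] [ 64  62  63  62  62  62  61  73 131 181 196 195 195 194] [274 274 274]
238 [211 210 211 205 180 113  75  71  66  68  68  66  67  66] [ 58  59  59  60  59  60  60  82 164 197 199 198 197 197] [274 272 272]
240 [214 215 214 198 163 144 143 141 143 140 129 107 102  96] [126 127 126 126 127 128 115 111 171 198 198 199 198 197] [271 272 272]
242 [216 216 216 211 181 156 150 151 149 134  76  24  11  10] [113 117 124 124 123 114 112 119 173 199 201 201 202 201] [173 273 273]
195 [204 203 204 205 205 206 204 160  95  56  44  44  43  43  43  41  41  44  41  43  65 130 155 104  66  97 113  78  49  22   8  10  10  10]
200 [210 209 203 174 141 138 132  92  52  43  44  43  44  42  42  43  41  42  40  44  62 131 157 106  61  97 142 161 132  50  15   7  13   9]
280 [114 114 116 117 118 115  97  53  41  41  42  41  41  42  43  41  41  40  40  46  62  77  73  51  52  74 120 148 133 134 150 153 148 121]
290 [119 119 120 120 120 110  83  48  43  42  41  42  41  42  42  42  40  42  41  47  63  75  67  49  55  75 123 149 130 134 150 147 120  87]
300 [110 112 113 113 112 105  79  46  42  40  42  41  40  40  43  43  40  41  42  52  69  78  65  47  59  78 126 147 130 136 151 149 120  88]
```

```bash
python3 - <<'E'
from h import *
np.set_printoptions(precision=4,suppress=True,linewidth=200)
c,o=pickle.load(open("w1.pkl","rb"))
for v,l,r in ((236,181.4,312.0),(238,182.5,311.6),(240,181.9,311.6)):
  a=wray(c,[l,r],[v,v],.048);print(a[:,:2],np.linalg.norm(a[0]-a[1])*1000, a.mean(0))
# front rim edge line (outer) rows: u=200 ~234.5, u=290 ~233.6
for u,v in ((190,233.6),(200,234.2),(280,233.6),(300,233.5)): print(wray(c,u,v,.048))
# scene-cam / top check of case points
d=pickle.load(open("a.pkl","rb"))
P=cloud(d["top"]);m=(P[...,2]>.041)&(P[...,2]<.052)&(P[...,0]>.47)&(P[...,0]<.5)&(P[...,1]>.02)&(P[...,1]<.16)
q=P[m];print(q[:,0].min(),q[:,0].max(),q[:,1].min(),q[:,1].max());
# front lower edge by y
for lo in np.arange(.04,.145,.015):
    s=q[(q[:,1]>lo)&(q[:,1]<lo+.015)];print(lo,s[:,0].min(),s[:,0].max())
Ps=cloud(d["scene"]);m=(Ps[...,2]>.041)&(Ps[...,2]<.052)&(Ps[...,0]>.47)&(Ps[...,0]<.7)&(Ps[...,1]>.02)&(Ps[...,1]<.17)
print(cv2.minAreaRect((Ps[m][:,:2]*1000).astype(np.float32)))
E
```

```text
[[0.4897 0.0336]
 [0.4886 0.1454]] 111.82780495276123 [0.4891 0.0895 0.048 ]
[[0.4915 0.0344]
 [0.4904 0.1451]] 110.74453944658242 [0.491  0.0897 0.048 ]
[[0.4934 0.0336]
 [0.4922 0.1452]] 111.57192430907881 [0.4928 0.0894 0.048 ]
[0.4873 0.0417 0.048 ]
[0.4877 0.0506 0.048 ]
[0.4864 0.1187 0.048 ]
[0.4863 0.1353 0.048 ]
0.4863142372729207 0.49525914020746176 0.03156976546632368 0.1452702616224495
0.04 0.48772216257027856 0.4952589374124199
0.055 0.4877789849162092 0.4936035245984521
0.07 0.48792111323148846 0.4936810734585686
0.08499999999999999 0.48797422380162936 0.4938100232323601
0.1 0.48807093895943787 0.4938843790840588
0.11499999999999999 0.4863142372729207 0.4938977509719432
0.13 0.4863636665704083 0.49218862181254724
((592.339599609375, 91.525634765625), (214.7274932861328, 113.62201690673828), 0.9164677262306213)
```

```bash
python3 - <<'E'
from rig import *; from h import *
o=get_obs();print(o["time"])
rel(o,[.45,.231,.14],tilt(0.4,.03))
rel(o,[.50,.231,.12],tilt(0.8,.059))
rel(o,[.53,.231,.10],tilt(0.8,.059))
E
```

```text
1.7
row [109.3, -28.0, 15.5] [-0.398, -0.028, -0.006] maxdeg 22.8
row [109.2, -7.9, -34.4] [-0.798, -0.054, -0.023] maxdeg 45.8
row [109.2, 12.1, -64.4] [-0.798, -0.054, -0.023] maxdeg 45.8
```

>>> jog_arm --pt "109 -28 15 -0.4 -0.028 -0.006 -0.26" --pt "109 -28 15 -0.4 -0.028 -0.006 -0.26" --pt "109 -28 15 -0.4 -0.028 -0.006 -0.26" --pt "109 -8 -34 -0.8 -0.054 -0.023 -0.26" --pt "109 -8 -34 -0.8 -0.054 -0.023 -0.26" --pt "109 12 -64 -0.8 -0.054 -0.023 -0.26" --pt "109 12 -64 -0.8 -0.054 -0.023 -0.26" --pt "109 12 -64 -0.8 -0.054 -0.023 -0.26" --grip_force 40

```text
time: 2.7
position: [0.5548, 0.2572, 0.1715]
tool_rot: [0.628, 0.649, -0.316, -0.291]
ft_force: [0.9, -0.0, 0.6]
grip_width: 0.0548
```

```bash
python3 - <<'E'
from rig import *; from h import *
c=camera("wrist");s=camera("scene");o=get_obs();print(o["time"],o["position"],o["q"],o["ft_force"],o["grip_width"])
pickle.dump((c,o),open("w2.pkl","wb"));cv2.imwrite("pics/w2.png",c["img"][:,:,::-1]);cv2.imwrite("pics/s2.png",s["img"][:,:,::-1])
rel(o,[.53,.231,.033],tilt(0.8,.059))
E
```

```text
2.8 [0.55352968 0.25630667 0.17161165] [ 0.36947222  0.44607295  2.01239507 -1.43104561  0.22078759  0.10109752] [-0.2804182   0.1040437   0.09372679] 0.05446981828891442
row [-21.4, 92.4, 106.8] [-0.118, 0.003, -0.025] maxdeg 6.9
```

View pics/w2.png

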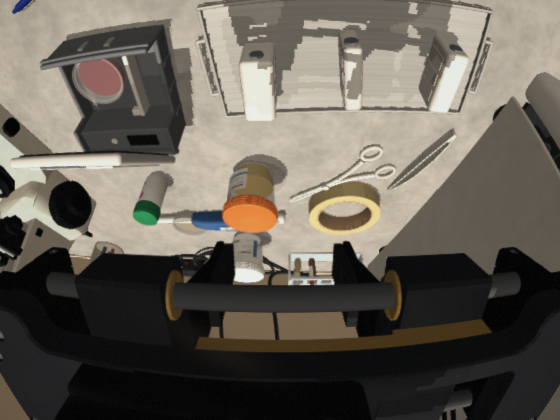

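View pics/s2.png

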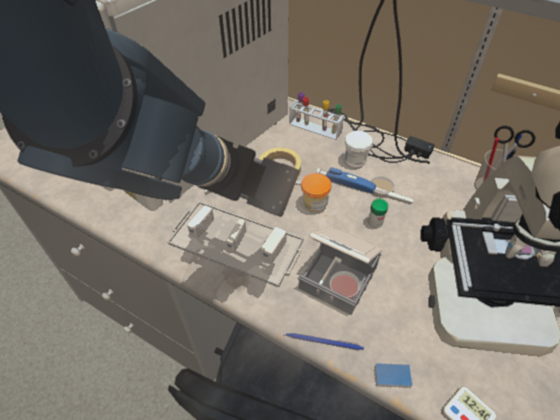

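```bash
cat > fk.py <<'E'
import numpy as np
from scipy.spatial.transform import Rotation as R
from scipy.optimize import least_squares
def fk(q,g):
    r0,a,b,h,L=g
    A=R.from_euler('z',q[0])
    def d(t): return np.array([np.sin(t),0,np.cos(t)])
    w=A.apply(np.array([r0,0,h])+a*d(q[1])+b*d(q[1]+q[2]))
    Rt=A*R.from_euler('y',q[1]+q[2])*R.from_euler('z',q[3])*R.from_euler('y',q[4])*R.from_euler('z',q[5])
    return w+L*Rt.apply([0,0,1]),Rt
E
python3 - <<'E'
from rig import *; from h import *; from fk import *
np.set_printoptions(precision=4,suppress=True)
D=[([1.0975,.52844,1.43387,0,1.18138,-.17852],[.18123,.59735,.19560],[0.56834817,0.42048813,-0.42180679,-0.5676699])]
for f in("w1.pkl","w2.pkl"):
    o=pickle.load(open(f,"rb"))[1];D.append((o["q"],o["position"],o["tool_rot"]))
res=least_squares(lambda g:np.concatenate([fk(q,g)[0]-p for q,p,_ in D]),[0,.4,.4,.3,.25])
print(res.x,res.fun)
for q,p,t in D:
    print((fk(q,res.x)[1].inv()*R.from_quat(t)).as_matrix())
E
```

```text
[-0.0692  0.8243  0.279  -0.2103  0.2028] [ 0.0941 -0.0598 -0.0032  0.039  -0.1101  0.0152  0.0057 -0.0869 -0.012 ]
[[-1.  0. -0.]
 [-0. -0.  1.]
 [ 0.  1.  0.]]
[[-1. -0.  0.]
 [ 0. -0.  1.]
 [-0.  1.  0.]]
[[-1. -0. -0.]
 [-0.  0.  1.]
 [-0.  1.  0.]]
```

```bash
cat > fk.py <<'E'
import numpy as np
from scipy.spatial.transform import Rotation as R
from scipy.optimize import least_squares
M=R.from_matrix(np.array([[-1,0,0],[0,0,1],[0,1,0.]]))
def fk(q,g):
    r0,a,b,h,L,e=g
    A=R.from_euler('z',q[0])
    def d(t): return np.array([np.sin(t),0,np.cos(t)])
    w=A.apply(np.array([r0,e,h])+a*d(q[1])+b*d(q[1]+q[2]))
    Rt=A*R.from_euler('y',q[1]+q[2])*R.from_euler('z',q[3])*R.from_euler('y',q[4])*R.from_euler('z',q[5])
    return w+L*Rt.apply([0,0,1]),Rt*M
E
python3 - <<'E'
from rig import *; from h import *; from fk import *
np.set_printoptions(precision=4,suppress=True)
D=[([1.0975,.52844,1.43387,0,1.18138,-.17852],[.18123,.59735,.19560])]
for f in("w1.pkl","w2.pkl"):
    o=pickle.load(open(f,"rb"))[1];D.append((o["q"],o["position"]))
for g0 in([0,.4,.4,.3,.25,.11],[0,.4,.4,.1,.25,.11]):
    res=least_squares(lambda g:np.concatenate([fk(q,g)[0]-p for q,p in D]+[[1e-3*(g[0])]]),g0)
    print(res.x,np.abs(res.fun).max())
g=res.x;lo=np.array([-3.08,-.75,.22,-1.43,0,-2.85]);hi=np.array([3.08,2.2,2.44,4.57,2.65,2.85])
np.save("g.npy",g)
for nm,p,yaw in(("tray",[.528,.231,.033],.059),("trayup",[.528,.231,.10],.059),("case",[.52,.127,.034],.017),("caseup",[.50,.19,.08],.017)):
  for th in(.4,.5,.6,.7,.8,.9):
    T=tilt(th,yaw)
    best=None
    for q0 in([.2,.5,1.8,-.3,.4,-1.3],[.2,.5,1.8,.3,.4,-1.3],[.2,.5,1.8,2.5,.3,1.]):
        r=least_squares(lambda q:np.concatenate([(fk(q,g)[0]-p)*5,(fk(q,g)[1].inv()*T).as_rotvec()]),q0,bounds=(lo,hi))
        if best is None or r.cost<best.cost-1e-8:best=r
    print(nm,th,best.x,"%.1e"%best.cost)
E
```

```text
[-0.4012  1.3146  0.382  -0.4543  0.3395  0.1116] 0.0012834056656129689
[-0.4012  1.3146  0.382  -0.4543  0.3395  0.1116] 0.001283405211617572
tray 0.4 [ 0.2653  0.5267  2.1212 -0.6693  0.1289 -0.7152] 2.0e-24
tray 0.5 [0.2805 0.5276 2.2053 4.0602 0.1329 0.8516] 2.0e-19
tray 0.6 [0.297  0.5348 2.2945 3.6017 0.3044 1.3267] 3.4e-18
tray 0.7 [0.3146 0.5493 2.3899 3.4841 0.5063 1.4658] 4.9e-20
tray 0.8 [0.3429 0.562  2.44   3.4992 0.6368 1.4865] 7.9e-04
tray 0.9 [0.3836 0.5678 2.44   3.585  0.6868 1.4518] 7.0e-03
trayup 0.4 [ 0.2653  0.4785  1.9953 -0.2861  0.2865 -1.1054] 2.2e-26
trayup 0.5 [ 0.2805  0.4745  2.0755 -0.8053  0.1466 -0.5758] 4.3e-27
trayup 0.6 [0.297  0.4757 2.1595 4.1734 0.1557 0.742 ] 5.4e-19
trayup 0.7 [0.3146 0.483  2.2477 3.6912 0.3171 1.241 ] 3.6e-24
trayup 0.8 [0.3331 0.4972 2.3408 3.5484 0.513  1.4052] 4.0e-27
trayup 0.9 [0.3521 0.5196 2.44   3.4891 0.727  1.492 ] 5.9e-09
case 0.4 [ 0.0338  0.506   2.2156 -0.3153  0.0211 -1.2401] 5.6e-20
case 0.5 [0.0352 0.5087 2.3069 3.192  0.1741 1.5371] 6.4e-30
case 0.6 [0.0368 0.5188 2.4064 3.1715 0.3836 1.5594] 6.4e-31
case 0.7 [0.0553 0.5242 2.44   3.2198 0.476  1.532 ] 1.6e-03
case 0.8 [0.0845 0.5253 2.44   3.2967 0.5107 1.4895] 9.7e-03
case 0.9 [0.1182 0.5276 2.44   3.3784 0.5492 1.4497] 2.5e-02
caseup 0.4 [ 0.1984  0.4712  2.1134 -0.4097  0.1773 -0.9994] 2.6e-22
caseup 0.5 [0.2134 0.4702 2.1961 4.5382 0.0951 0.3478] 2.5e-30
caseup 0.6 [0.2299 0.4752 2.2841 3.6705 0.2387 1.2309] 3.4e-24
caseup 0.7 [0.2479 0.4873 2.3785 3.4987 0.4354 1.4225] 1.5e-19
caseup 0.8 [0.2763 0.5006 2.44   3.4927 0.5844 1.462 ] 4.7e-04
caseup 0.9 [0.3221 0.5062 2.44   3.5879 0.6355 1.4197] 6.0e-03
```

```bash
python3 - <<'E'
from rig import *; from h import *
o=get_obs();print(o["time"],o["q"])
rel(o,[.50,.24,.19],tilt(0.4,.3))
rel(o,[.50,.24,.19],tilt(0.4,.9))
E
```

```text
2.8 [ 0.36947222  0.44607295  2.01239507 -1.43104561  0.22078759  0.10109752]
row [-14.3, -48.2, 30.7] [0.278, -0.21, -0.15] maxdeg 21.7
row [-14.3, -48.2, 30.7] [0.256, -0.726, -0.459] maxdeg 51.4
```

>>> jog_arm --pt "-14 -48 31 0.278 -0.21 -0.15 -0.26" --pt "-14 -48 31 0.278 -0.21 -0.15 -0.26" --pt "-14 -48 31 0.278 -0.21 -0.15 -0.26" --pt "-14 -48 31 0.278 -0.21 -0.15 -0.26" --pt "-14 -48 31 0.256 -0.726 -0.459 -0.26" --pt "-14 -48 31 0.256 -0.726 -0.459 -0.26" --pt "-14 -48 31 0.256 -0.726 -0.459 -0.26" --pt "-14 -48 31 0.256 -0.726 -0.459 -0.26" --pt "-14 -48 31 0.256 -0.726 -0.459 -0.26"

```text
time: 3.92
position: [0.4968, 0.238, 0.1859]
tool_rot: [0.373, 0.746, -0.502, -0.229]
ft_force: [-0.4, -0.0, -0.2]
grip_width: 0.055
```

```bash
python3 - <<'E'
from rig import *; from h import *;from fk import *
np.set_printoptions(precision=4,suppress=True)
o=get_obs();print(o["time"],o["position"],o["q"]);pickle.dump((0,o),open("w3.pkl","wb"))
Rt=R.from_quat(o["tool_rot"]);y=Rt.as_matrix()[:,1];print("tool y",y)
D=[([1.0975,.52844,1.43387,0,1.18138,-.17852],[.18123,.59735,.19560])]
for f in("w1.pkl","w2.pkl","w3.pkl"):
    oo=pickle.load(open(f,"rb"))[1];D.append((oo["q"],oo["position"]))
for q,p in D:  # wrist point for candidate L
    pass
for w in (0,1e-3):
    res=least_squares(lambda g:np.concatenate([fk(q,g)[0]-p for q,p in D]+[[w*(g[0])]]),[0,.4,.4,.3,.25,.11])
    print(res.x,np.abs(res.fun).max())
rel(o,[.50,.24,.19],tilt(0.85,.9))
rel(o,[.50,.24,.19],tilt(0.9,.4))
rel(o,[.50,.24,.19],tilt(0.8,.06))
E
```

```text
3.925 [0.4968 0.238  0.1859] [ 0.1374  0.3193  1.9612  0.3516  0.5202 -2.3814]
tool y [ 0.3273  0.2181 -0.9194]
[-0.0976  0.6874  0.3759  0.0717  0.3136  0.1108] 0.016551722887911846
[-0.0976  0.6874  0.3759  0.0717  0.3136  0.1108] 0.01655190831599418
row [-0.5, -2.3, -5.0] [-0.449, -0.172, -0.166] maxdeg 29.1
row [-0.5, -2.3, -5.0] [-0.49, 0.233, 0.136] maxdeg 32.0
row [-0.5, -2.3, -5.0] [-0.375, 0.52, 0.318] maxdeg 41.0
```

```bash
python3 - <<'E'
from rig import *; from h import *
o=get_obs()
p=[.50,.22,.20]
for a in (.7,1.6,2.5,3.0):
    rel(o,p,tilt(.3,.14)*R.from_euler('y',a))
E
```

```text
row [-16.6, -15.8, 2.6] [0.054, 1.202, 0.188] maxdeg 69.8
row [-16.6, -15.8, 2.6] [-0.038, 2.099, 0.22] maxdeg 120.9
row [-16.6, -15.8, 2.6] [-0.161, 2.994, 0.225] maxdeg 172.3
row [-16.6, -15.8, 2.6] [0.199, -2.767, -0.167] maxdeg 159.2
```

>>> jog_arm --pt "-17 -16 3 0.054 1.2 0.188 -0.26" --pt "-17 -16 3 0.054 1.2 0.188 -0.26" --pt "-17 -16 3 0.054 1.2 0.188 -0.26" --pt "-17 -16 3 0.054 1.2 0.188 -0.26" --pt "-17 -16 3 0.054 1.2 0.188 -0.26" --pt "-17 -16 3 0.054 1.2 0.188 -0.26" --pt "-17 -16 3 -0.038 2.1 0.22 -0.26" --pt "-17 -16 3 -0.038 2.1 0.22 -0.26" --pt "-17 -16 3 -0.038 2.1 0.22 -0.26" --pt "-17 -16 3 -0.038 2.1 0.22 -0.26" --pt "-17 -16 3 -0.038 2.1 0.22 -0.26" --pt "-17 -16 3 -0.16 2.99 0.225 -0.26" --pt "-17 -16 3 -0.16 2.99 0.225 -0.26" --pt "-17 -16 3 -0.16 2.99 0.225 -0.26" --pt "-17 -16 3 -0.16 2.99 0.225 -0.26" --pt "-17 -16 3 -0.16 2.99 0.225 -0.26"

```text
time: 5.92
position: [0.5002, 0.2187, 0.1999]
tool_rot: [-0.593, 0.176, -0.358, 0.699]
ft_force: [-0.5, 0.6, -0.2]
grip_width: 0.0549
```

```bash
cat > st.py <<'E'
from rig import *; from h import *;from fk import *
np.set_printoptions(precision=4,suppress=True)
F=R.from_euler('y',np.pi)
o=get_obs();print(o["time"],o["position"],"q",o["q"],"F",o["ft_force"],"w",o["grip_width"])
y=R.from_quat(o["tool_rot"]).as_matrix()[:,1];print("tool y",y,"tilt",np.arccos(-y[2]),"az",np.arctan2(y[1],y[0]))
import os
L=pickle.load(open("log.pkl","rb")) if os.path.exists("log.pkl") else []
L.append((o["q"],o["position"]));pickle.dump(L,open("log.pkl","wb"))
E
python3 - <<'E'
from st import *
p=[.50,.22,.20]
for th,yw in((.4,.75),(.95,.75),(.95,.35),(.8,.06)): rel(o,p,tilt(th,yw)*F)
E
```

```text
5.925 [0.5002 0.2187 0.1999] q [ 0.2241  0.3144  1.8622 -0.0435  0.667   1.0379] F [-0.519   0.5742 -0.167 ] w 0.05485166527530285
tool y [ 0.2926  0.0391 -0.9554] tilt 0.2996467583783702 az 0.13291697969671623
row [-1.0, -0.2, 0.8] [0.158, 0.071, 0.167] maxdeg 13.8
row [-1.0, -0.2, 0.8] [0.706, 0.116, 0.144] maxdeg 41.8
row [-1.0, -0.2, 0.8] [0.66, 0.451, -0.086] maxdeg 46.1
row [-1.0, -0.2, 0.8] [0.471, 0.703, -0.201] maxdeg 49.8
```

```bash
python3 - <<'E'
from st import *
p=[.48,.22,.16]
for th,yw in((.5,.75),(.95,.75),(.95,.35),(.8,.06)): rel(o,p,tilt(th,yw)*F)
E
```

```text
5.925 [0.5002 0.2187 0.1999] q [ 0.2241  0.3144  1.8622 -0.0435  0.667   1.0379] F [-0.519   0.5742 -0.167 ] w 0.05485166527530285
tool y [ 0.2926  0.0391 -0.9554] tilt 0.2996467583783702 az 0.13291697969671623
row [-21.8, 32.2, -22.0] [0.257, 0.08, 0.163] maxdeg 18.1
row [-21.8, 32.2, -22.0] [0.706, 0.116, 0.144] maxdeg 41.8
row [-21.8, 32.2, -22.0] [0.66, 0.451, -0.086] maxdeg 46.1
row [-21.8, 32.2, -22.0] [0.471, 0.703, -0.201] maxdeg 49.8
```

>>> jog_arm --pt "-22 32 -22 0.257 0.08 0.163 -0.26" --pt "-22 32 -22 0.257 0.08 0.163 -0.26" --pt "-22 32 -22 0.257 0.08 0.163 -0.26" --pt "-22 32 -22 0.706 0.116 0.144 -0.26" --pt "-22 32 -22 0.706 0.116 0.144 -0.26" --pt "-22 32 -22 0.706 0.116 0.144 -0.26" --pt "-22 32 -22 0.706 0.116 0.144 -0.26" --pt "-22 32 -22 0.706 0.116 0.144 -0.26"

```text
time: 6.92
position: [0.4709, 0.2346, 0.1576]
tool_rot: [-0.313, 0.152, -0.342, 0.873]
ft_force: [-0.1, 0.4, 0.2]
grip_width: 0.0547
```

```bash
python3 - <<'E'
from st import *
p=[.48,.22,.16]
for th,yw in((.95,.75),(.95,.35),(.8,.06)): rel(o,p,tilt(th,yw)*F)
E
```

```text
6.925 [0.4709 0.2346 0.1576] q [-0.22    0.5317  2.3532  1.8464  0.7644 -1.1764] F [-0.1316  0.4174  0.1612] w 0.05474542529652208
tool y [ 0.5019  0.5702 -0.6503] tilt 0.8627513766762818 az 0.8489438493452487
row [16.6, -5.3, -0.3] [0.09, -0.006, -0.075] maxdeg 6.7
row [16.6, -5.3, -0.3] [0.098, 0.242, -0.389] maxdeg 26.9
row [16.6, -5.3, -0.3] [-0.04, 0.467, -0.583] maxdeg 42.9
```

```bash
python3 - <<'E'
from st import *
rel(o,[.50,.231,.14],tilt(.8,.4)*F)
rel(o,[.51,.231,.12],tilt(.75,.059)*F)
E
```

```text
6.925 [0.4709 0.2346 0.1576] q [-0.22    0.5317  2.3532  1.8464  0.7644 -1.1764] F [-0.1316  0.4174  0.1612] w 0.05474542529652208
tool y [ 0.5019  0.5702 -0.6503] tilt 0.8627513766762818 az 0.8489438493452487
row [24.4, 24.0, -1.0] [-0.05, 0.236, -0.333] maxdeg 23.6
row [32.6, 42.0, -11.4] [-0.087, 0.482, -0.572] maxdeg 43.2
```

>>> jog_arm --pt "24 24 -1 -0.05 0.236 -0.333 -0.26" --pt "24 24 -1 -0.05 0.236 -0.333 -0.26" --pt "24 24 -1 -0.05 0.236 -0.333 -0.26" --pt "33 42 -11 -0.087 0.482 -0.572 -0.26" --pt "33 42 -11 -0.087 0.482 -0.572 -0.26" --pt "33 42 -11 -0.087 0.482 -0.572 -0.26" --pt "33 42 -11 -0.087 0.482 -0.572 -0.26" --pt "33 42 -11 -0.087 0.482 -0.572 -0.26"

```text
time: 7.92
position: [0.5098, 0.2319, 0.1196]
tool_rot: [-0.292, 0.275, -0.628, 0.667]
ft_force: [0.7, 0.0, 0.9]
grip_width: 0.0546
```

```bash
python3 - <<'E'
from st import *
c=camera("wrist");cv2.imwrite("pics/w4.png",c["img"][:,:,::-1]);pickle.dump((c,o),open("w4.pkl","wb"))
rel(o,[.528,.231,.12],tilt(.72,.059)*F)
rel(o,[.528,.231,.033],tilt(.72,.059)*F)
L=pickle.load(open("log.pkl","rb"))
res=least_squares(lambda g:np.concatenate([fk(q,g)[0]-p for q,p in L]),[0,.4,.4,.3,.25,.11]);print(res.x,res.fun)
E
```

```text
7.925 [0.5098 0.2319 0.1196] q [ 0.3382  0.5664  2.2276  3.6135  0.4196 -1.8004] F [0.6627 0.0365 0.9272] w 0.05458345496651623
tool y [ 0.6767  0.0417 -0.7351] tilt 0.745044075394531 az 0.06157787656400475
row [2.0, 12.0, 13.6] [-0.025, 0.001, -0.002] maxdeg 1.4
row [2.1, 75.9, -45.4] [-0.025, 0.001, -0.002] maxdeg 1.4
[0.0923 0.2237 0.3343 0.5024 0.3384 0.1095] [-0.0001 -0.0018  0.0016 -0.0001 -0.0018  0.0016  0.0065  0.0017 -0.0059
  0.0065  0.0017 -0.0059 -0.0094 -0.0063  0.0085]
```

View pics/w4.png

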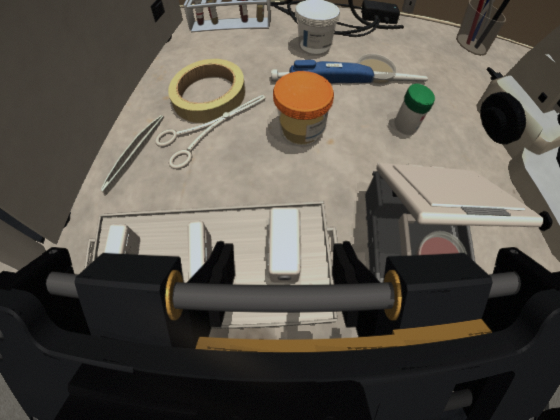

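```bash
cat > fk2.py <<'E'
import numpy as np,pickle
from scipy.spatial.transform import Rotation as R
from scipy.optimize import least_squares
M=R.from_matrix(np.array([[-1,0,0],[0,0,1],[0,1,0.]]))
def fk(q,g):
    r0,a,b,h,L,e,db=g
    A=R.from_euler('z',q[0])
    def d(t): return np.array([np.sin(t),0,np.cos(t)])
    t=q[1]+q[2]
    w=A.apply(np.array([r0,e,h])+a*d(q[1])+b*d(t)+db*d(t+np.pi/2))
    Rt=A*R.from_euler('y',t)*R.from_euler('z',q[3])*R.from_euler('y',q[4])*R.from_euler('z',q[5])
    return w+L*Rt.apply([0,0,1]),Rt*M
lo=np.array([-3.08,-.75,.22,-1.43,0,-2.85]);hi=np.array([3.08,2.2,2.44,4.57,2.65,2.85])
def ik(p,T,g,q0):
    return least_squares(lambda q:np.concatenate([(fk(q,g)[0]-p)*5,(fk(q,g)[1].inv()*T).as_rotvec()]),np.clip(q0,lo+.01,hi-.01),bounds=(lo,hi))
E
python3 - <<'E'
from st import *; import fk2
L=pickle.load(open("log.pkl","rb"))
D=[(np.array([1.0975,.52844,1.43387,0,1.18138,-.17852]),np.array([.18123,.59735,.19560]))]
for f in("w1.pkl","w2.pkl","w3.pkl"):
    oo=pickle.load(open(f,"rb"))[1];D.append((oo["q"],oo["position"]))
D+=L
for g0 in([0.,.4,.4,.3,.25,.11,0],[.1,.3,.3,.4,.3,.11,.1]):
    res=least_squares(lambda g:np.concatenate([fk2.fk(q,g)[0]-p for q,p in D]),g0);print(res.x,np.abs(res.fun).reshape(-1,3).max(1))
g=res.x;np.save("g.npy",g)
for nm,p,yaw in(("tray",[.528,.231,.033],.059),("case",[.51,.127,.034],.017),("case",[.518,.127,.034],.017),("caseup",[.505,.19,.065],.017)):
  for th in(.5,.6,.65,.7,.8):
    r=fk2.ik(p,tilt(th,yaw)*F,g,o["q"]);print(nm,th,r.x,"%.1e"%r.cost)
E
```

```text
7.975 [0.5098 0.2313 0.1193] q [ 0.337   0.5668  2.228   3.6126  0.4197 -1.7997] F [-0.2269 -0.3896  0.0482] w 0.054639584032923426
tool y [ 0.6764  0.0411 -0.7354] tilt 0.7444944780705819 az 0.06067526171582362
[-0.      0.588   0.3917  0.2742  0.3315  0.111   0.1141] [0. 0. 0. 0. 0. 0. 0. 0. 0. 0.]
[-0.      0.588   0.3917  0.2742  0.3315  0.111   0.1141] [0. 0. 0. 0. 0. 0. 0. 0. 0. 0.]
tray 0.5 [ 0.2798  0.6852  2.0646  3.9652  0.1436 -2.1947] 7.6e-29
tray 0.6 [ 0.2957  0.7244  2.1318  3.5643  0.3286 -1.7768] 2.1e-31
tray 0.65 [ 0.304   0.7505  2.1633  3.4998  0.4321 -1.702 ] 2.4e-18
tray 0.7 [ 0.3126  0.7811  2.1931  3.4618  0.5393 -1.6523] 3.3e-26
tray 0.8 [ 0.3303  0.8555  2.2467  3.4237  0.7621 -1.5861] 1.9e-19
case 0.5 [ 0.0376  0.6766  2.2125  3.182   0.2476 -1.5918] 5.2e-25
case 0.6 [ 0.0394  0.7361  2.2877  3.1689  0.4823 -1.5765] 7.0e-28
case 0.65 [ 0.0404  0.7756  2.3239  3.1664  0.6079 -1.5725] 2.0e-25
case 0.7 [ 0.0414  0.8221  2.3588  3.1649  0.7394 -1.5694] 7.1e-24
case 0.8 [ 0.0435  0.9367  2.4235  3.1639  1.0186 -1.564 ] 6.4e-29
case 0.5 [ 0.0368  0.6761  2.1931  3.1837  0.2277 -1.5944] 1.3e-24
case 0.6 [ 0.0385  0.7324  2.2678  3.169   0.4586 -1.5776] 2.8e-28
case 0.65 [ 0.0394  0.7698  2.3037  3.1662  0.5819 -1.5736] 2.0e-26
case 0.7 [ 0.0403  0.8138  2.3383  3.1646  0.7105 -1.5704] 5.8e-23
case 0.8 [ 0.0423  0.9223  2.4022  3.1634  0.9828 -1.5653] 6.2e-19
caseup 0.5 [ 0.2101  0.5953  2.1453  3.9343  0.1295 -2.1894] 3.8e-20
caseup 0.6 [ 0.2255  0.638   2.2167  3.5174  0.3242 -1.7558] 2.6e-29
caseup 0.65 [ 0.2338  0.6672  2.251   3.4562  0.4341 -1.6844] 6.6e-27
caseup 0.7 [ 0.2423  0.702   2.284   3.4209  0.5492 -1.6372] 8.4e-20
caseup 0.8 [ 0.26    0.789   2.3452  3.3863  0.7928 -1.5733] 7.6e-20
```

```bash
python3 - <<'E'
from st import *
c=pickle.load(open("w4.pkl","rb"))[0]
im=c["img"][190:300,220:340,::-1];cv2.imwrite("pics/w4c.png",cv2.resize(im,None,fx=5,fy=5,interpolation=cv2.INTER_CUBIC))
g=c["img"].astype(int).mean(2).astype(int)
for v in (212,225,240,255,262,270): print(v,g[v,262:308])
print(g[200:285,285])
rel(o,[.528,.231,.033],tilt(.75,.059)*F)
E
```

```text
7.975 [0.5098 0.2313 0.1193] q [ 0.337   0.5668  2.228   3.6126  0.4197 -1.7997] F [-0.2269 -0.3896  0.0482] w 0.054639584032923426
tool y [ 0.6764  0.0411 -0.7354] tilt 0.7444944780705819 az 0.06067526171582362
212 [178 177 177 179 177 177 175 152 151 183 196 202 203 203 205 205 205 204
 204 205 204 204 204 204 204 204 205 204 204 205 204 204 205 204 201 193
 169 141 157 172 175 175 173 173 174 174]
225 [173 172 171 168 144 105  99 119 156 185 196 204 204 205 206 204 204 206
 204 205 205 204 205 205 204 205 205 205 205 204 204 206 205 206 203 198
 186 164 161 176 179 179 181 179 181 180]
240 [179 177 176 150  97  91 111 145 173 191 201 204 205 205 204 205 206 205
 206 205 205 205 204 206 205 205 205 206 205 206 205 205 205 205 203 199
 189 146 143 175 180 181 181 180 181 180]
255 [181 177 160 109  99  99 114 138 180 194 202 204 206 205 206 205 205 206
 205 205 206 207 206 206 206 206 205 206 206 206 207 206 206 205 205 201
 192 168 157 176 186 187 189 188 188 188]
262 [183 184 182 161 102  97 113 143 184 196 202 205 205 206 207 207 206 206
 207 206 207 206 206 206 205 206 206 206 206 206 207 206 206 207 205 202
 194 175 151 170 184 185 185 185 185 186]
270 [182 183 166 102  90  90  99 140 178 192 199 202 203 201 201 202 202 201
 202 202 201 202 202 202 202 203 203 203 202 203 203 202 203 202 200 192
 180 159 144 173 185 185 186 186 186 187]
[151 150 147 157 167 120  69 119 183 199 204 204 204 203 203 204 204 205
 203 204 206 204 204 204 205 205 205 206 204 205 205 205 204 206 204 206
 205 205 205 205 206 206 206 205 205 206 206 205 205 206 206 206 205 207
 205 206 206 206 205 205 205 206 206 205 207 206 206 207 206 205 202 198
 186 156 111  93 110  92  42  37  59  73  84  89  76]
row [1.5, 75.8, -45.1] [0.006, 0.001, -0.001] maxdeg 0.3
```

View pics/w4c.png

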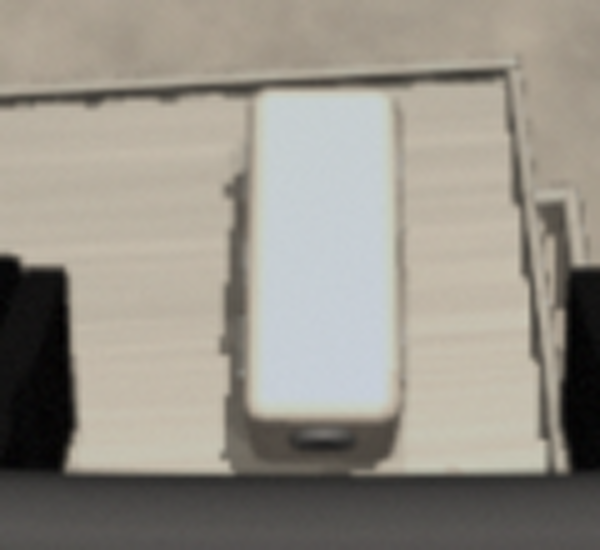

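```bash
python3 - <<'E'
from st import *
c=pickle.load(open("w4.pkl","rb"))[0]
print(wray(c,[285,284.5,270.5,299.3,269.5,299.5],[207.5,273,212,212,255,255],.043))
E
```

```text
7.975 [0.5098 0.2313 0.1193] q [ 0.337   0.5668  2.228   3.6126  0.4197 -1.7997] F [-0.2269 -0.3896  0.0482] w 0.054639584032923426
tool y [ 0.6764  0.0411 -0.7354] tilt 0.7444944780705819 az 0.06067526171582362
[[0.5709 0.2335 0.043 ]
 [0.5095 0.2302 0.043 ]
 [0.5655 0.2464 0.043 ]
 [0.5671 0.2202 0.043 ]
 [0.5247 0.2441 0.043 ]
 [0.5263 0.2183 0.043 ]]
```

```bash
python3 - <<'E'
from st import *
rel(o,[.53,.2313,.08],tilt(.75,.055)*F)
rel(o,[.53,.2313,.033],tilt(.75,.055)*F)
E
```

```text
7.975 [0.5098 0.2313 0.1193] q [ 0.337   0.5668  2.228   3.6126  0.4197 -1.7997] F [-0.2269 -0.3896  0.0482] w 0.054639584032923426
tool y [ 0.6764  0.0411 -0.7354] tilt 0.7444944780705819 az 0.06067526171582362
row [1.3, 42.6, -11.8] [0.006, 0.004, -0.004] maxdeg 0.4
row [1.3, 77.1, -43.7] [0.006, 0.004, -0.004] maxdeg 0.4
```

>>> jog_arm --pt "1 43 -12 0.006 0.004 -0.004 -0.26" --pt "1 43 -12 0.006 0.004 -0.004 -0.26" --pt "1 60 -28 0.006 0.004 -0.004 -0.26" --pt "1 77 -44 0.006 0.004 -0.004 -0.26" --pt "1 77 -44 0.006 0.004 -0.004 -0.26" --pt "1 77 -44 0.006 0.004 -0.004 -0.26" --pt "1 77 -44 0.006 0.004 -0.004 1" --pt "1 77 -44 0.006 0.004 -0.004 1" --pt "1 77 -44 0.006 0.004 -0.004 1" --pt "1 77 -44 0.006 0.004 -0.004 1" --pt "1 77 -44 0.006 0.004 -0.004 1" --grip_force 40

```text
time: 9.35
position: [0.5297, 0.2311, 0.0319]
tool_rot: [-0.289, 0.275, -0.631, 0.665]
ft_force: [-0.5, -0.2, -0.5]
grip_width: 0.0129
```

```bash
python3 - <<'E'
from st import *
c=camera("wrist");cv2.imwrite("pics/w5.png",c["img"][:,:,::-1])
x,y,z=o["position"]
rel(o,[x,y,z+.09],tilt(.75,.055)*F)
E
```

```text
9.35 [0.5297 0.2311 0.0319] q [ 0.3237  0.8173  2.2145  3.4501  0.6435 -1.6182] F [-0.5327 -0.2485 -0.5182] w 0.01287044546022617
tool y [ 0.6798  0.0359 -0.7325] tilt 0.7487865046631811 az 0.05274246031252496
row [-0.1, -65.9, 61.3] [0.001, -0.003, 0.002] maxdeg 0.2
```

View pics/w5.png

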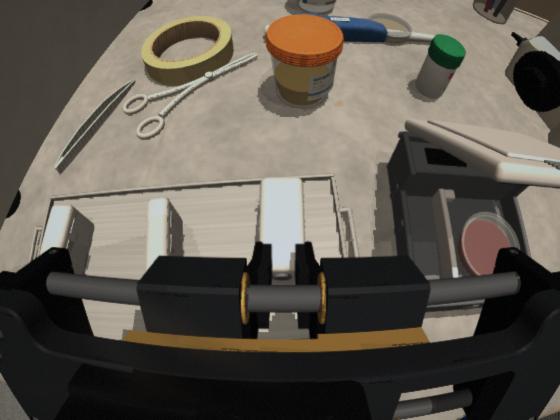

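```bash
python3 - <<'E'
from st import *
c=camera("wrist");s=camera("scene");t=camera("top");o=get_obs();print(o["grip_width"],o["time"])
pickle.dump((c,o,s,t),open("w5.pkl","wb"))
im=c["img"][160:310,220:345,::-1];cv2.imwrite("pics/w5c.png",cv2.resize(im,None,fx=4.5,fy=4.5,interpolation=cv2.INTER_CUBIC))
im=s["img"][160:320,160:400,::-1];cv2.imwrite("pics/s5c.png",cv2.resize(im,None,fx=3.1,fy=3.1,interpolation=cv2.INTER_CUBIC))
print(wray(c,[282,262,302],[179,220,220],.043))
E
```

```text
9.4 [0.5297 0.2311 0.0318] q [ 0.3237  0.8174  2.2145  3.4501  0.6435 -1.6182] F [ 0.0295 -0.5208 -1.016 ] w 0.008842255934620461
tool y [ 0.6798  0.0359 -0.7326] tilt 0.7487239543630674 az 0.05269273656386278
0.0022899627567398847 9.55
[[0.5692 0.2334 0.043 ]
 [0.5397 0.244  0.043 ]
 [0.541  0.2197 0.043 ]]
```

View pics/w5c.png

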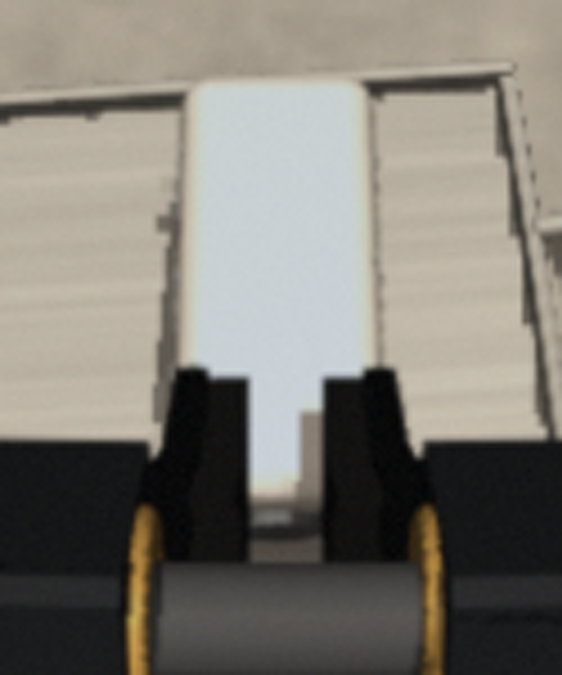

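View pics/s5c.png

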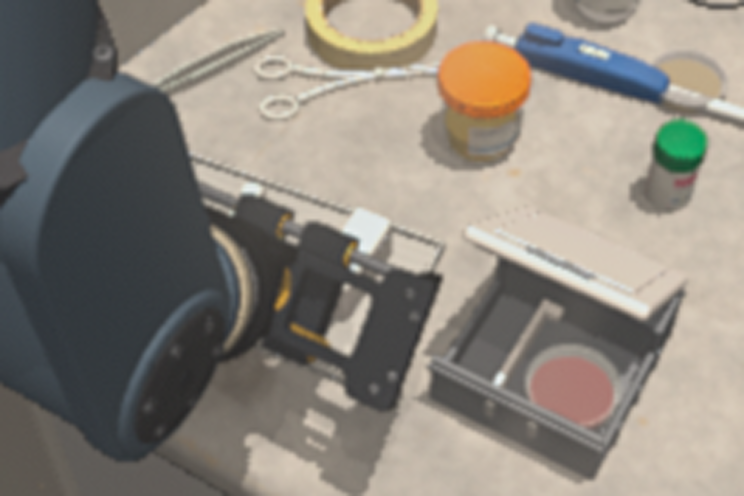

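```bash
cat >> h.py <<'E'
def wpt(c,u,v,axial=True):
    K=c["camera_matrix"];Rm=R.from_rotvec(np.ravel(c["rvec"])).as_matrix()
    u=np.asarray(u,float);v=np.asarray(v,float)
    a=u-K[0,2];b=v-K[1,2];r=np.hypot(a,b);th=r/K[0,0];r=np.maximum(r,1e-9)
    d=np.stack([np.sin(th)*a/r,np.sin(th)*b/r,np.cos(th)],-1)
    z=c["depth"][v.astype(int),u.astype(int)]
    P=d/np.cos(th)[...,None]*z[...,None]
    return (P-np.ravel(c["tvec"]))@Rm
E
python3 - <<'E'
from st import *
c,o,s,t=pickle.load(open("w5.pkl","rb"))
T=R.from_quat(o["tool_rot"])
for u,v in ((270,250),(264,246),(296,250),(270,270),(283,230),(283,190),(281,262),(294,255)):
    P=wpt(c,u,v);print(u,v,P,"tool",T.inv().apply(P-o["position"]))
E
```

```text
9.55 [0.5297 0.2311 0.0318] q [ 0.3237  0.8174  2.2145  3.4502  0.6436 -1.6182] F [-0.5269 -0.0855 -0.4643] w 0.0022899627567398847
tool y [ 0.6797  0.0358 -0.7326] tilt 0.74870546807165 az 0.05263041978980586
270 250 [0.5141 0.2366 0.0638] tool [-0.0063 -0.0339  0.0105]
264 246 [0.5165 0.2399 0.0627] tool [-0.0096 -0.0313  0.0116]
296 250 [0.5151 0.2231 0.0628] tool [ 0.0072 -0.0329  0.0101]
270 270 [0.4993 0.235  0.0796] tool [-0.0055 -0.0555  0.0104]
283 230 [0.5339 0.2309 0.0431] tool [ 0.0004 -0.0054  0.0107]
283 190 [0.5612 0.2323 0.0429] tool [0.0003 0.0133 0.0306]
281 262 [0.5141 0.231  0.0422] tool [-0.0008 -0.0182 -0.0043]
294 255 [0.5109 0.2241 0.0675] tool [ 0.0059 -0.0392  0.0102]
```

```bash
python3 - <<'E'
from st import *
c=camera("wrist");o=get_obs();print(o["grip_width"])
cv2.imwrite("pics/w6.png",cv2.resize(c["img"][190:320,220:345,::-1],None,fx=4.5,fy=4.5,interpolation=cv2.INTER_CUBIC))
T=R.from_quat(o["tool_rot"])
for u in (276,288):
  for v in range(234,262,2):
    P=wpt(c,u,v);print(u,v,c["img"][v,u],P,"tool",1000*T.inv().apply(P-o["position"]))
E
```

```text
9.55 [0.5297 0.2311 0.0318] q [ 0.3237  0.8174  2.2145  3.4502  0.6436 -1.6182] F [-0.5269 -0.0855 -0.4643] w 0.0022899627567398847
tool y [ 0.6797  0.0358 -0.7326] tilt 0.74870546807165 az 0.05263041978980586
0.0013141212461242995
276 234 [200 207 212] [0.5313 0.2349 0.0426] tool [-3.7928 -6.6898  8.6136]
276 236 [200 208 213] [0.5303 0.2349 0.0417] tool [-3.7998 -6.7492  7.3467]
276 238 [200 207 212] [0.5287 0.2348 0.0426] tool [-3.7691 -8.4305  6.747 ]
276 240 [200 207 213] [0.5275 0.2347 0.0423] tool [-3.764  -9.0146  5.7018]
276 242 [196 203 209] [0.5261 0.2346 0.0429] tool [ -3.7396 -10.4329   5.0166]
276 244 [62 64 66] [0.5199 0.2339 0.0571] tool [ -3.4036 -25.1333  10.1444]
276 246 [20 18 19] [0.5179 0.2338 0.0596] tool [ -3.3361 -28.3563  10.3857]
276 248 [17 18 17] [0.5157 0.2336 0.0626] tool [ -3.2591 -31.9707  10.8447]
276 250 [16 15 16] [0.5141 0.2334 0.0642] tool [ -3.2133 -34.2564  10.7412]
276 252 [16 16 16] [0.5126 0.2333 0.0655] tool [ -3.1741 -36.2565  10.5323]
276 254 [18 18 18] [0.5108 0.2332 0.0679] tool [ -3.1105 -39.284   10.8335]
276 256 [19 19 18] [0.5095 0.
[... 565 characters left out ...]
-9.275   4.5296]
288 244 [62 64 66] [0.5208 0.2274 0.0555] tool [  3.1309 -23.5962   9.4827]
288 246 [18 17 18] [0.5182 0.2274 0.0595] tool [  3.0607 -28.2521  10.3487]
288 248 [19 17 18] [0.5166 0.2273 0.0612] tool [  3.0293 -30.5805  10.2265]
288 250 [19 18 19] [0.5145 0.2273 0.0639] tool [  2.9803 -33.9502  10.61  ]
288 252 [16 16 15] [0.5127 0.2272 0.0661] tool [  2.9399 -36.7886  10.7895]
288 254 [20 20 19] [0.5113 0.2272 0.0672] tool [  2.9172 -38.5809  10.5096]
288 256 [16 17 16] [0.5096 0.2271 0.0693] tool [  2.8784 -41.3143  10.7031]
288 258 [17 17 16] [0.5084 0.2271 0.0699] tool [  2.8646 -42.5749  10.2115]
288 260 [19 18 18] [0.5069 0.227  0.0713] tool [  2.8381 -44.572   10.0981]
```

View pics/w6.png

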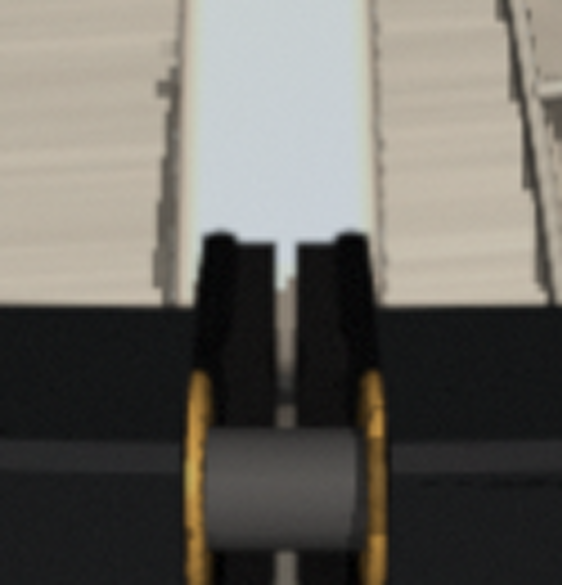

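```bash
python3 - <<'E'
from st import *
c=camera("wrist");o=get_obs()
T=R.from_quat(o["tool_rot"])
for u,v in ((240,262),(240,268),(240,280),(320,262),(320,275),(200,265),(283,290),(140,265),(60,280),(20,300),(500,280),(283,350),(283,330),(200,350),(283,400)):
    P=wpt(c,u,v);print(u,v,c["img"][v,u],"tool",1000*T.inv().apply(P-o["position"]))
x=np.array([.530,.2313,.033])+.0245*o_y if 0 else None
y=T.as_matrix()[:,1]
tip=np.array([.530,.2313,.0335]);p=tip+.0245*y;print(p)
rel(o,p-.075*y*0+np.array([0,0,.05]),tilt(.75,.055)*F)
rel(o,p,tilt(.75,.055)*F)
E
```

```text
9.6 [0.5297 0.2311 0.0318] q [ 0.3237  0.8174  2.2146  3.4501  0.6436 -1.6181] F [ 1.0773 -0.2379  0.3997] w 0.0013141212461242995
tool y [ 0.6797  0.0358 -0.7326] tilt 0.7486433666684557 az 0.05262943809317379
240 262 [20 21 21] tool [ -11.9804 -103.639    38.6473]
240 268 [21 22 22] tool [ -11.6259 -106.7019   38.3036]
240 280 [21 22 24] tool [ -10.7481 -113.877    38.5485]
320 262 [21 22 22] tool [  11.2117 -102.2901   38.0206]
320 275 [20 21 22] tool [  10.2355 -111.4079   38.7277]
200 265 [21 23 23] tool [ -23.26   -106.2467   38.7022]
283 290 [72 71 69] tool [   0.4108 -109.6343   33.0166]
140 265 [175 166 152] tool [-106.7368   15.2676  -26.895 ]
60 280 [73 72 70] tool [ -71.8373 -111.5119   32.7819]
20 300 [18 18 20] tool [ -71.141  -131.8602   37.2906]
500 280 [78 77 74] tool [  69.842  -111.505    33.2445]
283 350 [126  93  45] tool [   0.4252 -125.0117   24.4093]
283 330 [102  96  87] tool [  0.4575 -14.72   -57.4512]
200 350 [32 29 24] tool [ -19.8496 -128.105    26.1643]
283 400 [11 11 10] tool [   0.4307 -143.0519   26.2813]
[0.5467 0.2322 0.0156]
row [-0.3, -13.2, 35.4] [0.001, -0.003, 0.002] maxdeg 0.2
row [-0.2, 23.5, 1.4] [0.001, -0.003, 0.002] maxdeg 0.2
```

>>> jog_arm --pt "0 0 0 0 0 0 -0.26" --pt "0 0 0 0 0 0 -0.26" --pt "0 0 0 0 0 0 -0.26" --pt "0 0 0 0 0 0 -0.26" --pt "0 0 0 0 0 0 -0.26" --pt "0 12 1 0 0 0 -0.26" --pt "0 23.5 1.5 0 0 0 -0.26" --pt "0 23.5 1.5 0 0 0 -0.26" --pt "0 23.5 1.5 0 0 0 1" --pt "0 23.5 1.5 0 0 0 1" --pt "0 23.5 1.5 0 0 0 1" --pt "0 23.5 1.5 0 0 0 1" --pt "0 23.5 1.5 0 0 0 1" --grip_force 40

```text
time: 11.28
position: [0.5467, 0.2321, 0.0159]
tool_rot: [-0.289, 0.275, -0.631, 0.665]
ft_force: [-0.5, 0.4, 1.0]
grip_width: 0.0279
```

```bash
python3 - <<'E'
from st import *
c=camera("wrist");o=get_obs();print(o["grip_width"],o["ft_force"])
cv2.imwrite("pics/w7.png",c["img"][:,:,::-1]);pickle.dump((c,o),open("w7.pkl","wb"))
T=R.from_quat(o["tool_rot"])
print(T.inv().apply([0,0,50]),T.inv().apply([0,0,100]))
E
```

```text
11.275 [0.5467 0.2321 0.0159] q [ 0.3116  0.8538  2.1765  3.4367  0.6419 -1.6167] F [-0.4698  0.4351  1.0263] w 0.02787069665416448
tool y [ 0.68    0.0361 -0.7324] tilt 0.7490267645447538 az 0.05301097650255967
0.02760063326988743 [-0.677   0.3456  0.4039]
[ -0.0554 -36.6168  34.0471] [ -0.1109 -73.2336  68.0943]
```

View pics/w7.png

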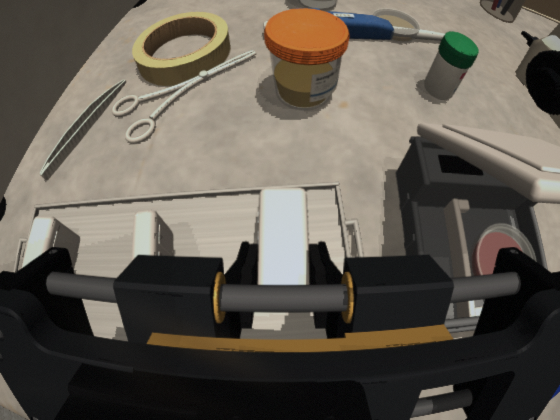

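```bash
python3 - <<'E'
from st import *
c,_=pickle.load(open("w7.pkl","rb"));print(wray(c,[283,283],[187.5,189],.043))
T=tilt(.75,.017)*F
T=tilt(.749,.017)*F
for p in([.5467,.2321,.076],[.5365,.185,.06],[.5365,.185,.045],[.5365,.127,.045]): rel(o,p,T)
E
```

```text
11.325 [0.5468 0.232  0.0159] q [ 0.3115  0.8538  2.1764  3.4367  0.6419 -1.6167] F [-0.677   0.3456  0.4039] w 0.02760063326988743
tool y [ 0.68    0.036  -0.7323] tilt 0.7490501828203466 az 0.052903221002363124
[[0.571  0.2329 0.043 ]
 [0.57   0.2329 0.043 ]]
row [-0.1, -44.0, 40.9] [-0.0, 0.025, -0.024] maxdeg 2.0
row [46.4, -41.0, 20.8] [-0.0, 0.025, -0.024] maxdeg 2.0
row [46.4, -30.0, 10.6] [-0.0, 0.025, -0.024] maxdeg 2.0
row [104.3, -32.1, 8.4] [-0.0, 0.025, -0.024] maxdeg 2.0
```

>>> jog_arm --pt "0 -15 14 0 0 0 1" --pt "0 -44 41 0 0.025 -0.024 1" --pt "0 -44 41 0 0.025 -0.024 1" --pt "23 -42 31 0 0.025 -0.024 1" --pt "46 -41 21 0 0.025 -0.024 1" --pt "46 -41 21 0 0.025 -0.024 1" --pt "46 -30 10.5 0 0.025 -0.024 1" --pt "46 -30 10.5 0 0.025 -0.024 1"

```text
time: 12.32
position: [0.5362, 0.1857, 0.0434]
tool_rot: [-0.286, 0.281, -0.642, 0.654]
ft_force: [0.1, 0.0, -1.4]
grip_width: 0.0275
```

```bash
python3 - <<'E'
from st import *
c=camera("wrist");s=camera("scene");o=get_obs()
cv2.imwrite("pics/w8.png",c["img"][:,:,::-1]);pickle.dump((c,o,s),open("w8.pkl","wb"))
im=s["img"][180:320,200:400,::-1];cv2.imwrite("pics/s8.png",cv2.resize(im,None,fx=4,fy=4,interpolation=cv2.INTER_CUBIC))
E
```

```text
12.325 [0.5362 0.1857 0.0434] q [ 0.2155  0.791   2.2527  3.3638  0.6507 -1.6023] F [ 0.0753  0.045  -1.3902] w 0.02751947714176546
tool y [ 0.679   0.012  -0.7341] tilt 0.7464869160552511 az 0.017689962339248598
```

View pics/w8.png

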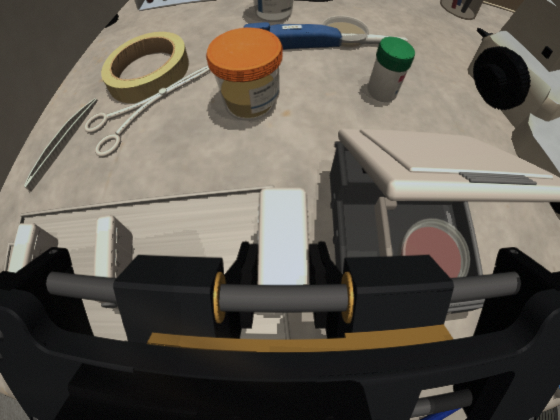

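View pics/s8.png

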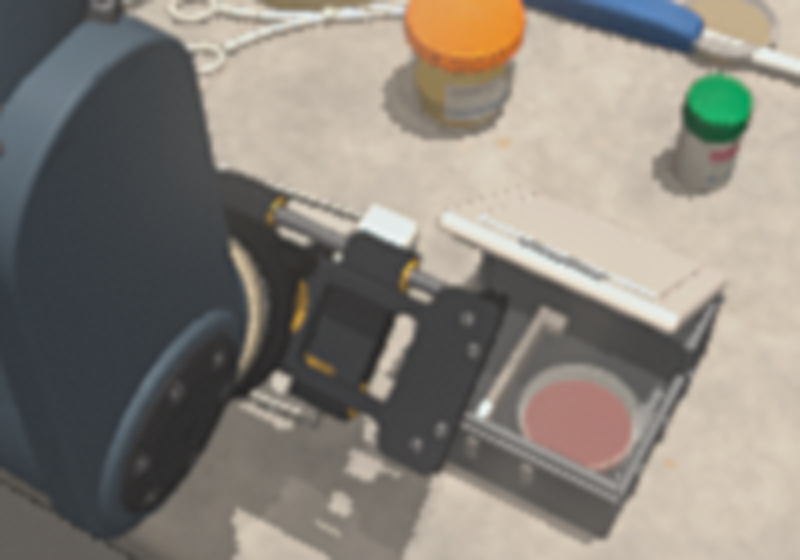

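```bash
python3 - <<'E'
from st import *
T=tilt(.749,.017)*F
for p in([.5365,.15,.044],[.5365,.127,.044]): rel(o,p,T)
E
```

```text
12.425 [0.5365 0.1859 0.0446] q [ 0.2157  0.7889  2.253   3.3638  0.651  -1.6024] F [ 0.0401  0.5307 -1.4346] w 0.02721498864484471
tool y [ 0.6805  0.0124 -0.7327] tilt 0.7485312555872237 az 0.018177009283668225
row [35.9, -0.0, -0.9] [0.0, 0.0, -0.001] maxdeg 0.1
row [58.9, -0.3, -1.1] [0.0, 0.0, -0.001] maxdeg 0.1
```

>>> jog_arm --pt "15 0 -0.5 0 0 0 1" --pt "30 0 -0.7 0 0 0 1" --pt "45 0 -1 0 0 0 1" --pt "59 0 -1 0 0 0 1" --pt "59 0 -1 0 0 0 1" --pt "59 0 -1 0 0 0 1"

```text
time: 13.18
position: [0.537, 0.1268, 0.0445]
tool_rot: [-0.285, 0.28, -0.643, 0.654]
ft_force: [-0.4, 0.6, -0.5]
grip_width: 0.0276
```

```bash
python3 - <<'E'
from st import *
c=camera("wrist");s=camera("scene");t=camera("top");o=get_obs()
pickle.dump((c,o,s,t),open("w9.pkl","wb"))
im=c["img"][120:300,200:440,::-1];cv2.imwrite("pics/w9.png",cv2.resize(im,None,fx=3.3,fy=3.3,interpolation=cv2.INTER_CUBIC))
im=s["img"][180:320,240:400,::-1];cv2.imwrite("pics/s9.png",cv2.resize(im,None,fx=4,fy=4,interpolation=cv2.INTER_CUBIC))
im=t["img"][170:290,280:400,::-1];cv2.imwrite("pics/t9.png",cv2.resize(im,None,fx=5,fy=5,interpolation=cv2.INTER_CUBIC))
E
```

```text
13.175 [0.537  0.1268 0.0445] q [ 0.0375  0.8092  2.3219  3.1612  0.7392 -1.5704] F [-0.4438  0.6211 -0.5486] w 0.027614613718820357
tool y [ 0.6813  0.0123 -0.7319] tilt 0.7497296502432038 az 0.018118092284008017
```

View pics/w9.png

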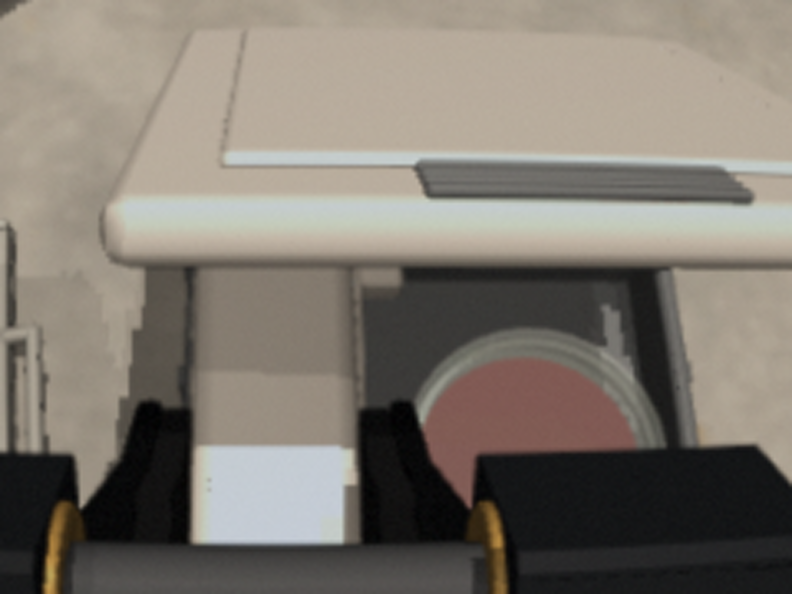

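View pics/s9.png

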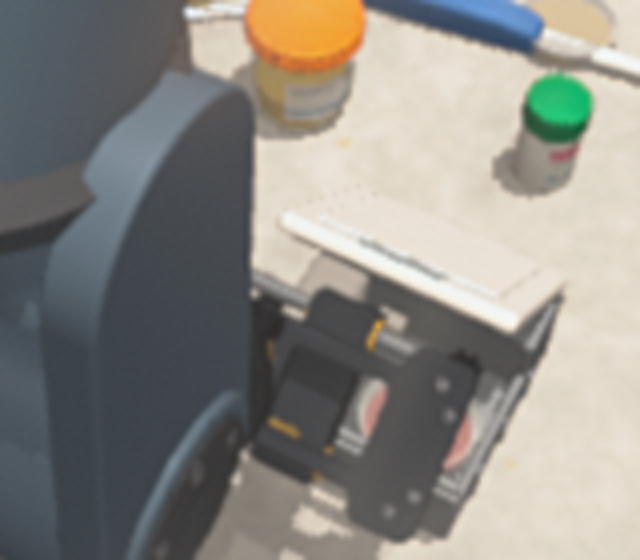

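View pics/t9.png

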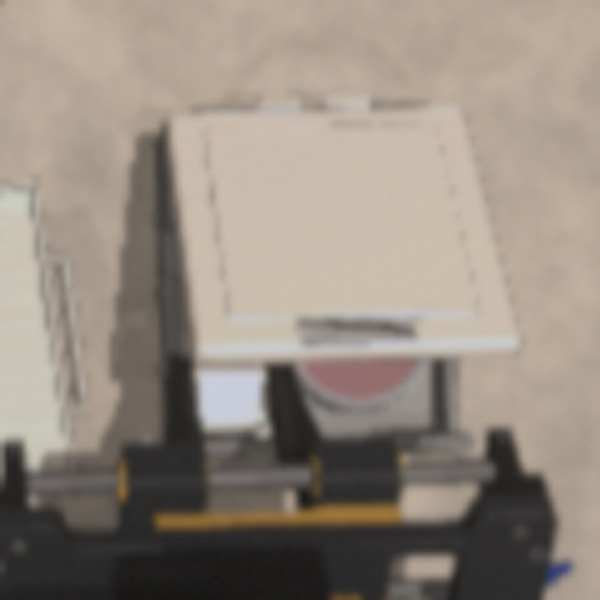

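```bash
python3 - <<'E'
from st import *
c,o,s,t=pickle.load(open("w9.pkl","rb"))
g=c["img"].astype(int).mean(2).astype(int)
for v in (206,212,218,225,232): print(v,"L",list(zip(range(250,262),g[v,250:262])),"R",list(zip(range(300,318),g[v,300:318])))
for v in(212,218): print((c["depth"][v,250:320]*1000).astype(int))
im=c["img"][195:265,240:330,::-1];cv2.imwrite("pics/w9b.png",cv2.resize(im,None,fx=8,fy=8,interpolation=cv2.INTER_NEAREST))
E
```

```text
13.325 [0.5369 0.1271 0.0443] q [ 0.0379  0.8096  2.322   3.161   0.7395 -1.5703] F [ 0.2786  0.5899 -1.3465] w 0.02755546034794516
tool y [ 0.6811  0.0127 -0.7321] tilt 0.7494622986695172 az 0.018701492802644507
206 L [(250, np.int64(82)), (251, np.int64(82)), (252, np.int64(83)), (253, np.int64(82)), (254, np.int64(81)), (255, np.int64(79)), (256, np.int64(66)), (257, np.int64(45)), (258, np.int64(64)), (259, np.int64(85)), (260, np.int64(100)), (261, np.int64(110))] R [(300, np.int64(120)), (301, np.int64(118)), (302, np.int64(111)), (303, np.int64(105)), (304, np.int64(98)), (305, np.int64(90)), (306, np.int64(87)), (307, np.int64(101)), (308, np.int64(106)), (309, np.int64(97)), (310, np.int64(95)), (311, np.int64(101)), (312, np.int64(103)), (313, np.int64(102)), (314, np.int64(103)), (315, np.int64(104)), (316, np.int64(103)), (317, np.int64(103))]
212 L [(250, np.int64(84)), (251, np.int64(85)), (252, np.int64(85)), (253, np.int64(85)), (254, np.int64(85)), (255, np.int64(81)), (256, np.int64(67)), (257, np.int64(61)), (258, np.int64(75)), (259, np.int64(88)), (260, np.int64(
[... 2225 characters left out ...]
8)), (312, np.int64(58)), (313, np.int64(58)), (314, np.int64(56)), (315, np.int64(57)), (316, np.int64(57)), (317, np.int64(58))]
[260 260 261 261 260 261 260 236 236 186 184 183 182 182 182 182 182 181
 182 182 182 182 181 182 182 182 182 182 182 183 182 181 182 182 182 183
 182 182 182 182 182 182 182 184 183 181 183 181 182 182 183 182 183 183
 183 184 186 237 237 256 256 258 256 256 257 256 257 257 256 257]
[259 260 259 259 259 259 259 233 233 184 181 181 181 180 181 178 181 180
 180 179 180 180 180 180 179 179 180 180 180 181 182 180 180 181 180 180
 180 180 180 180 180 179 180 181 181 179 180 180 179 180 180 181 181 181
 182 182 184 236 235 235 254 254 254 255 255 254 256 255 254 254]
```

View pics/w9b.png

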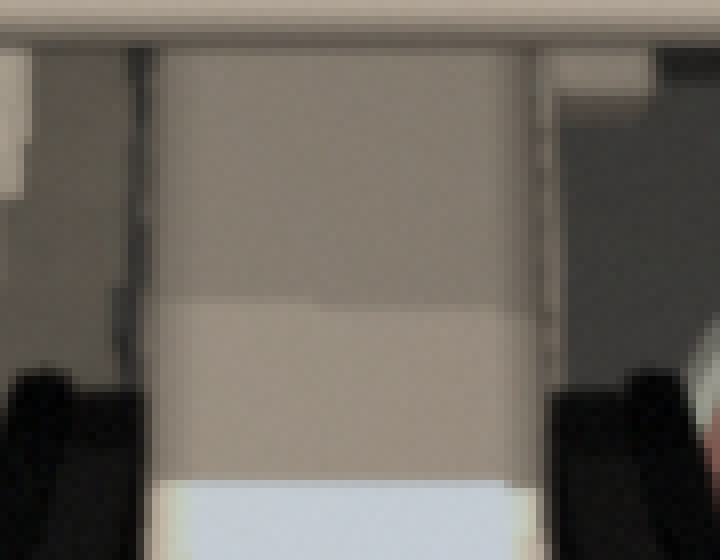

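```bash
python3 - <<'E'
from st import *
c,o,s,t=pickle.load(open("w9.pkl","rb"))
for v in (212,218,225):
    a=wray(c,[258.5,306.5],[v,v],.0715);b=wray(c,[256.4 if v<225 else 255.7],[v],.024)[0];d=wray(c,[309.5+(v-212)*.07],[v],.022)[0]
    print(v,"pack",a[:,:2],(a[0,1]-a[1,1])*1e3,a[:,1].mean(),"wallouter",b[:2],"div -y",d[:2], "dist",(b[1]-d[1])*1e3)
E
```

```text
13.325 [0.5369 0.1271 0.0443] q [ 0.0379  0.8096  2.322   3.161   0.7395 -1.5703] F [ 0.2786  0.5899 -1.3465] w 0.02755546034794516
tool y [ 0.6811  0.0127 -0.7321] tilt 0.7494622986695172 az 0.018701492802644507
212 pack [[0.5455 0.1404]
 [0.546  0.1135]] 26.928132509836082 0.1269207471124998 wallouter [0.5675 0.1463] div -y [0.5692 0.1077] dist 38.53948456415601
218 pack [[0.5418 0.1402]
 [0.5423 0.1135]] 26.697976941340464 0.12684980611284968 wallouter [0.5628 0.146 ] div -y [0.5644 0.1075] dist 38.515793976512825
225 pack [[0.5376 0.14  ]
 [0.538  0.1135]] 26.44179043556459 0.12676858257248994 wallouter [0.5573 0.1462] div -y [0.5589 0.1072] dist 38.99852747991925
```

```bash
python3 - <<'E'
from st import *
T=tilt(.749,.017)*F
for p in([.5390,.127,.038],[.541,.127,.032],[.5415,.127,.025],[.5415,.127,.018],[.5415,.127,.0165]): rel(o,p,T)
E
```

```text
13.325 [0.5369 0.1271 0.0443] q [ 0.0379  0.8096  2.322   3.161   0.7395 -1.5703] F [ 0.2786  0.5899 -1.3465] w 0.02755546034794516
tool y [ 0.6811  0.0127 -0.7321] tilt 0.7494622986695172 az 0.018701492802644507
row [0.1, 6.1, -2.8] [-0.0, 0.001, -0.001] maxdeg 0.1
row [0.2, 11.8, -5.4] [-0.0, 0.001, -0.001] maxdeg 0.1
row [0.2, 17.3, -9.8] [-0.0, 0.001, -0.001] maxdeg 0.1
row [0.2, 22.4, -14.6] [-0.0, 0.001, -0.001] maxdeg 0.1
row [0.2, 23.5, -15.6] [-0.0, 0.001, -0.001] maxdeg 0.1
```

>>> jog_arm --pt "0 3 -1.5 0 0 0 1" --pt "0 6 -3 0 0 0 1" --pt "0 9 -4 0 0 0 1" --pt "0 12 -5.5 0 0 0 1" --pt "0 14.5 -7.5 0 0 0 1" --pt "0 17.3 -10 0 0 0 1" --pt "0 17.3 -10 0 0 0 1"

```text
time: 14.2
position: [0.541, 0.1264, 0.0241]
tool_rot: [-0.285, 0.281, -0.643, 0.654]
ft_force: [0.5, -0.3, -0.8]
grip_width: 0.0277
```

```bash
python3 - <<'E'
from st import *
T=tilt(.749,.017)*F
print(o["moment"])
for p in([.5415,.127,.018],[.5415,.127,.0165]): rel(o,p,T)
c=camera("wrist")
im=c["img"][165:300,210:400,::-1];cv2.imwrite("pics/w10.png",cv2.resize(im,None,fx=4,fy=4,interpolation=cv2.INTER_CUBIC))
E
```

```text
14.2 [0.541  0.1264 0.0241] q [ 0.0361  0.8682  2.3115  3.1596  0.7861 -1.569 ] F [ 0.5368 -0.2578 -0.8449] w 0.027667762854002343
tool y [ 0.6801  0.0118 -0.733 ] tilt 0.7480463742515332 az 0.017338321656853336
[-0.1151  0.7384 -0.0007]
row [-0.6, 4.8, -3.8] [0.001, -0.001, -0.0] maxdeg 0.1
row [-0.6, 5.9, -4.8] [0.001, -0.001, -0.0] maxdeg 0.1
```

View pics/w10.png

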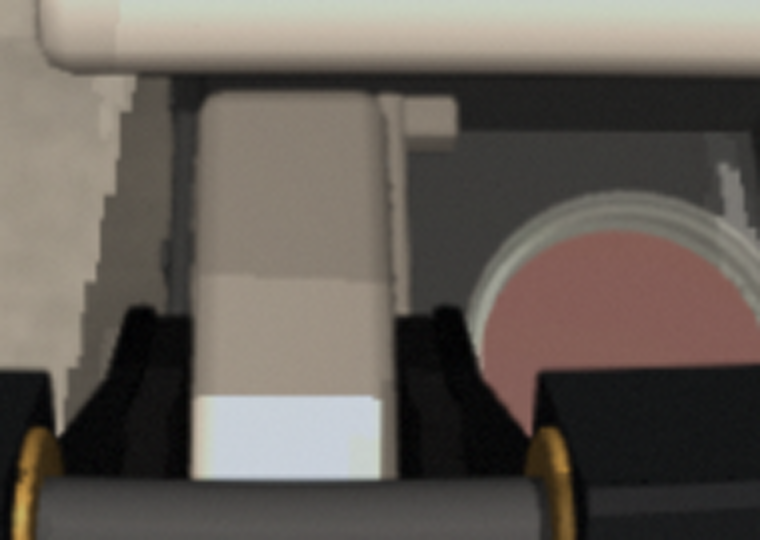

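>>> jog_arm --pt "0 2 -2 0 0 0 1" --pt "0 4 -3.5 0 0 0 1" --pt "0 5 -4 0 0 0 1" --pt "0 5.5 -4.8 0 0 0 1" --pt "0 5.5 -4.8 0 0 0 1"

```text
time: 14.88
position: [0.5414, 0.1264, 0.0172]
tool_rot: [-0.285, 0.28, -0.643, 0.654]
ft_force: [-0.4, 0.6, -0.7]
grip_width: 0.0276
```

```bash
python3 - <<'E'
from st import *
print(o["moment"])
E
```

```text
14.875 [0.5414 0.1264 0.0172] q [ 0.0361  0.8898  2.3103  3.1593  0.8072 -1.5685] F [-0.4069  0.6385 -0.6509] w 0.027597177909394754
tool y [ 0.6806  0.0118 -0.7326] tilt 0.7487119517208891 az 0.01736269583992297
[-0.1381  0.7373  0.0094]
```

>>> jog_arm --pt "0 0.8 -0.7 0 0 0 1" --pt "0 0.8 -0.7 0 0 0 1" --pt "0 0.8 -0.7 0 0 0 0.1" --pt "0 0.8 -0.7 0 0 0 0.1" --pt "0 0.8 -0.7 0 0 0 0.1" --pt "0 0.8 -0.7 0 0 0 0.1"

```text
time: 15.62
position: [0.5416, 0.1264, 0.0162]
tool_rot: [-0.285, 0.28, -0.643, 0.654]
ft_force: [-0.9, -0.2, -0.2]
grip_width: 0.039
```

```bash
python3 - <<'E'
from st import *
c=camera("wrist")
im=c["img"][165:300,210:400,::-1];cv2.imwrite("pics/w11.png",cv2.resize(im,None,fx=4,fy=4,interpolation=cv2.INTER_CUBIC))
for u,v in((285,205),(285,225),(270,215),(297,215)): print(wpt(c,u,v))
E
```

```text
15.625 [0.5416 0.1264 0.0162] q [ 0.0361  0.893   2.3098  3.1592  0.8101 -1.5684] F [-0.9478 -0.1959 -0.1921] w 0.03896542766626394
tool y [ 0.6807  0.0118 -0.7325] tilt 0.7488303231092968 az 0.01733638195679655
[0.5544 0.1252 0.0438]
[0.5419 0.125  0.0444]
[0.5482 0.1334 0.0434]
[0.5485 0.1184 0.0433]
```

View pics/w11.png

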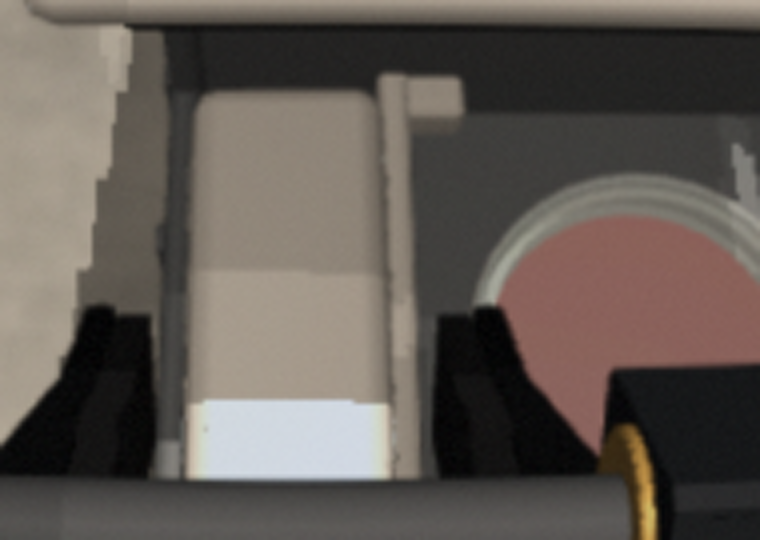

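```bash
python3 - <<'E'
from st import *; import fk2
g=np.load("g.npy");T=tilt(.749,.017)*F
off=np.array([.0167,.0003,-.018])
q=o["q"]
for t in([.45,.115,.13],[.46,.09,.19],[.541,.0905,.165],[.541,.0905,.10],[.541,.0905,.06]):
    p=np.array(t)+off;r=fk2.ik(p,T,g,q);q=r.x;print(t,q,"%.0e"%r.cost);rel(o,p,T)
E
```

```text
15.675 [0.5415 0.1264 0.0162] q [ 0.0361  0.893   2.3099  3.1592  0.8101 -1.5684] F [ 0.0623 -0.4265 -0.5503] w 0.03876087660323195
tool y [ 0.6807  0.0118 -0.7325] tilt 0.7488225543884045 az 0.017375334645666957
[0.45, 0.115, 0.13] [ 0.0295  0.5798  2.44    3.1833  0.5946 -1.5957] 9e-04
row [9.8, -121.3, 10.3] [0.0, -0.0, -0.0] maxdeg 0.0
[0.46, 0.09, 0.19] [-0.0996  0.3727  2.419   2.9383  0.4032 -1.469 ] 2e-28
row [34.9, -158.7, 58.2] [0.0, -0.0, -0.0] maxdeg 0.0
[0.541, 0.0905, 0.165] [-0.0732  0.4845  2.2485  2.9586  0.3436 -1.4644] 2e-19
row [35.8, -85.3, 100.5] [0.0, -0.0, -0.0] maxdeg 0.0
[0.541, 0.0905, 0.1] [-0.0732  0.6836  2.289   3.0296  0.5809 -1.5432] 6e-24
row [35.8, -37.7, 56.2] [0.0, -0.0, -0.0] maxdeg 0.0
[0.541, 0.0905, 0.06] [-0.0732  0.8088  2.2985  3.0479  0.7148 -1.5661] 2e-31
row [35.9, -8.4, 29.0] [0.0, -0.0, -0.0] maxdeg 0.0
```

```bash
python3 - <<'E'
from st import *; import fk2
g=np.load("g.npy");T=tilt(.749,.017)*F
off=np.array([.0167,.0003,-.018])
q=o["q"]
for t in([.495,.126,.066],[.48,.126,.083],[.48,.11,.13],[.48,.0905,.19],[.541,.0905,.165]):
    p=np.array(t)+off;r=fk2.ik(p,T,g,q);q=r.x;print(t,q,"%.0e"%r.cost);rel(o,p,T)
E
```

```text
15.675 [0.5415 0.1264 0.0162] q [ 0.0361  0.893   2.3099  3.1592  0.8101 -1.5684] F [ 0.0623 -0.4265 -0.5503] w 0.03876087660323195
tool y [ 0.6807  0.0118 -0.7325] tilt 0.7488225543884045 az 0.017375334645666957
[0.495, 0.126, 0.066] [ 0.0398  0.8239  2.3866  3.1628  0.8179 -1.5686] 1e-24
row [-0.4, -43.6, -0.2] [0.0, -0.0, -0.0] maxdeg 0.0
[0.48, 0.126, 0.083] [ 0.0419  0.7815  2.4223  3.165   0.8111 -1.5687] 2e-19
row [-0.7, -66.3, 0.4] [0.0, -0.0, -0.0] maxdeg 0.0
[0.48, 0.11, 0.13] [-0.0168  0.6063  2.414   3.1024  0.6278 -1.5638] 5e-19
row [15.3, -100.9, 32.2] [0.0, -0.0, -0.0] maxdeg 0.0
[0.48, 0.0905, 0.19] [-0.0901  0.3797  2.3699  2.9342  0.3612 -1.455 ] 2e-21
row [34.8, -145.1, 72.8] [0.0, -0.0, -0.0] maxdeg 0.0
[0.541, 0.0905, 0.165] [-0.0732  0.4845  2.2485  2.9586  0.3436 -1.4644] 1e-26
row [35.8, -85.3, 100.5] [0.0, -0.0, -0.0] maxdeg 0.0
```

>>> jog_arm --pt "0 -10 0 0 0 0 0.1" --pt "0 -25 0 0 0 0 0.1" --pt "0 -44 0 0 0 0 0.1" --pt "-0.5 -66 0 0 0 0 0.1" --pt "-0.5 -66 0 0 0 0 0.1" --pt "8 -83 16 0 0 0 1" --pt "15 -101 32 0 0 0 1" --pt "25 -123 52 0 0 0 1" --pt "35 -145 73 0 0 0 1" --pt "35 -145 73 0 0 0 1"

```text
time: 16.92
position: [0.4984, 0.0899, 0.1751]
tool_rot: [-0.283, 0.278, -0.644, 0.654]
ft_force: [0.9, -0.2, 0.1]
grip_width: 0.0023
```

```bash
python3 - <<'E'
from st import *; 
T=tilt(.749,.017)*F
off=np.array([.0167,.0003,-.018])
for t in([.541,.0905,.165],[.541,.0905,.14],[.541,.0905,.10],[.541,.0905,.065]): rel(o,np.array(t)+off,T)
c=camera("wrist");s=camera("scene");t=camera("top");pickle.dump((c,o,s,t),open("w12.pkl","wb"))
cv2.imwrite("pics/w12.png",c["img"][:,:,::-1])
im=s["img"][160:320,160:400,::-1];cv2.imwrite("pics/s12.png",cv2.resize(im,None,fx=3.3,fy=3.3,interpolation=cv2.INTER_CUBIC))
E
```

```text
16.925 [0.4984 0.0899 0.1751] q [-0.0923  0.3741  2.3683  2.9309  0.361  -1.4525] F [ 0.8633 -0.2111  0.0533] w 0.0022590618593874654
tool y [ 0.6858  0.0107 -0.7277] tilt 0.7557884867526351 az 0.015586558214617229
row [0.1, 61.1, 23.9] [-0.007, -0.0, 0.001] maxdeg 0.4
row [0.0, 79.3, 6.7] [-0.007, -0.0, 0.001] maxdeg 0.4
row [0.0, 108.4, -20.7] [-0.007, -0.0, 0.001] maxdeg 0.4
row [0.0, 133.9, -44.7] [-0.007, -0.0, 0.001] maxdeg 0.4
```

View pics/w12.png

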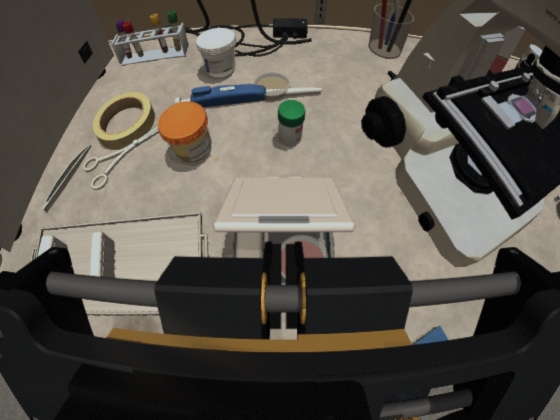

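View pics/s12.png

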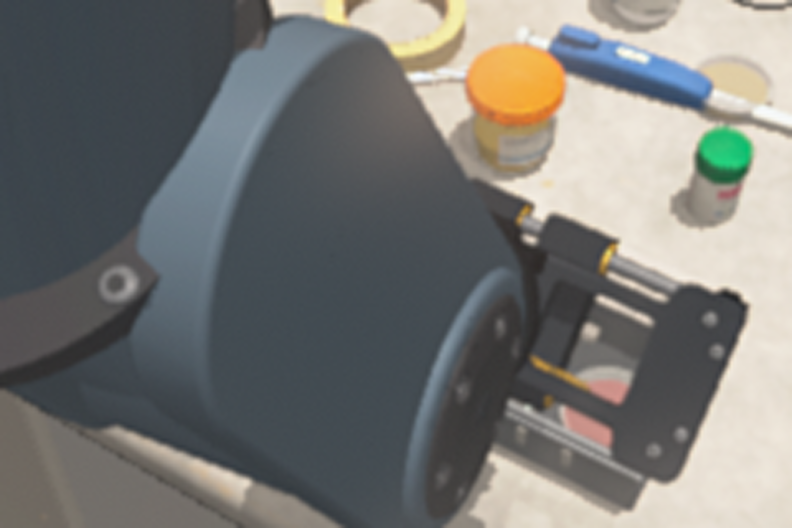

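```bash
python3 - <<'E'
from h import *
c,o,s,t=pickle.load(open("w12.pkl","rb"))
im=t["img"][180:280,290:400,::-1];a=cv2.resize(im,None,fx=4,fy=4,interpolation=cv2.INTER_CUBIC)
im=c["img"][165:265,200:360,::-1];b=cv2.resize(im,(640,400),interpolation=cv2.INTER_CUBIC)[:,:350]
cv2.imwrite("pics/c12.png",np.hstack([a,b]))
E
```

```text
(no output)
```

View pics/c12.png

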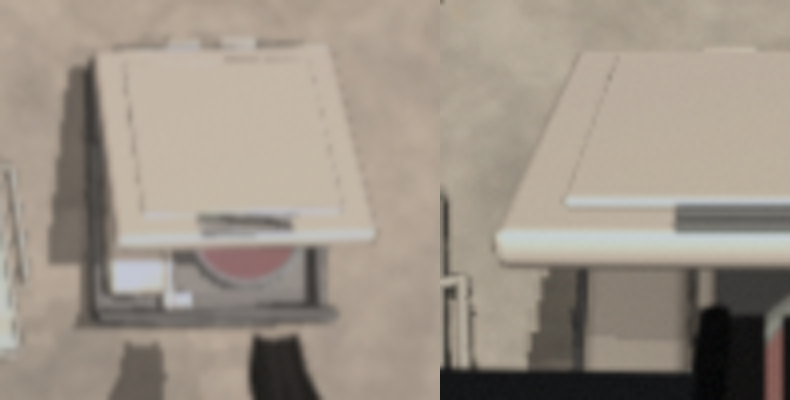

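>>> jog_arm --pt "0 45 44 0 0 0 1" --pt "0 45 44 0 0 0 1" --pt "0 61 24 0 0 0 1" --pt "0 70 15 0 0 0 1" --pt "0 79 7 0 0 0 1" --pt "0 88 -2 0 0 0 1" --pt "0 98 -11 0 0 0 1" --pt "0 108 -20.5 0 0 0 1" --pt "0 118 -30 0 0 0 1" --pt "0 126 -37 0 0 0 1" --pt "0 126 -37 0 0 0 1"

```text
time: 18.45
position: [0.5543, 0.0919, 0.0526]
tool_rot: [-0.286, 0.282, -0.642, 0.653]
ft_force: [0.0, -0.2, 0.8]
grip_width: 0.0005
```

```bash
python3 - <<'E'
from st import *; 
c=camera("wrist");s=camera("scene");pickle.dump((c,o,s),open("w13.pkl","wb"))
cv2.imwrite("pics/w13.png",c["img"][:,:,::-1])
im=s["img"][160:320,160:400,::-1];cv2.imwrite("pics/s13.png",cv2.resize(im,None,fx=3.3,fy=3.3,interpolation=cv2.INTER_CUBIC))
E
```

```text
18.45 [0.5543 0.0919 0.0526] q [-0.0709  0.7742  2.3025  3.0458  0.6801 -1.5605] F [ 0.032  -0.1738  0.8331] w 0.0005074681015370205
tool y [ 0.6776  0.0122 -0.7353] tilt 0.7446982031504198 az 0.01795174551417564
```

View pics/w13.png

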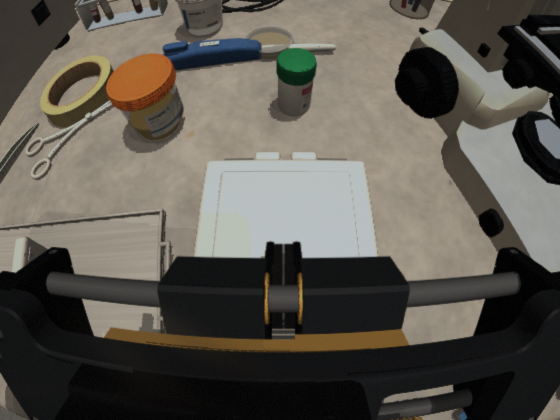

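View pics/s13.png

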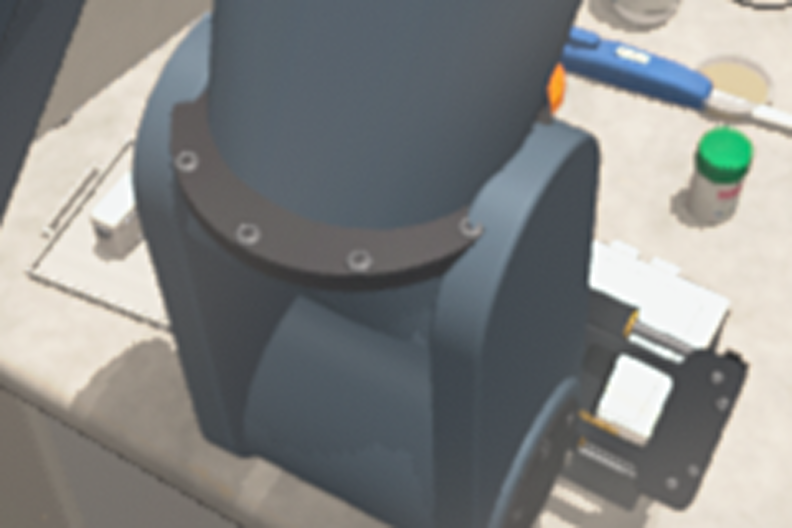

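```bash
cat > lid.py <<'E'
from h import *
def lid(c):
    u,v=np.meshgrid(np.arange(215,355,5),np.arange(172,236,4));P=wpt(c,u.ravel(),v.ravel())
    P=P[(P[:,2]>.035)&(P[:,2]<.15)&(P[:,0]>.5)]
    A=np.c_[P[:,:2],np.ones(len(P))];k=np.linalg.lstsq(A,P[:,2],rcond=None)[0]
    print("plane",k,"angle",-np.arctan(k[0]),"z at x=.55",k@[.55,.09,1],"n",len(P),"rms",np.std(P[:,2]-A@k))
E
python3 - <<'E'
from lid import *
lid(pickle.load(open("w13.pkl","rb"))[0])
E
```

```text
plane [-0.07499444 -0.00407114  0.10490879] angle 0.07485431500745501 z at x=.55 0.0632954450562582 n 448 rms 0.0006668487124976142
```

>>> jog_arm --pt "0 2 -2 0 0 0 1" --pt "0 4 -4 0 0 0 1" --pt "0 6 -5.5 0 0 0 1" --pt "0 6 -5.5 0 0 0 1"

```text
time: 19.05
position: [0.5554, 0.0916, 0.0464]
tool_rot: [-0.285, 0.28, -0.643, 0.654]
ft_force: [0.3, 0.3, 0.5]
grip_width: 0.0006
```

```bash
python3 - <<'E'
from st import *; from lid import *
c=camera("wrist");lid(c)
E
```

```text
19.05 [0.5554 0.0916 0.0464] q [-0.0713  0.7963  2.3033  3.0486  0.7067 -1.5642] F [0.3344 0.2687 0.5465] w 0.000615722888906975
tool y [ 0.6805  0.0119 -0.7327] tilt 0.7485292195957162 az 0.017414655579439744
plane [-0.014  -0.003   0.0674] angle 0.014042711687157951 z at x=.55 0.059445942183523684 n 448 rms 0.0006553863521479277
```

>>> jog_arm --pt "0 1 -1 0 0 0 1" --pt "0 2.2 -2 0 0 0 1" --pt "0 2.2 -2 0 0 0 1"

```text
time: 19.48
position: [0.5555, 0.0917, 0.0445]
tool_rot: [-0.284, 0.28, -0.643, 0.654]
ft_force: [-3.5, -1.1, 8.4]
grip_width: 0.0007
```

```bash
python3 - <<'E'
from st import *; from lid import *
c=camera("wrist");lid(c)
E
```

```text
19.475 [0.5555 0.0917 0.0445] q [-0.0713  0.8044  2.3047  3.0498  0.7187 -1.5656] F [-3.5116 -1.0937  8.3613] w 0.000713012497571579
tool y [ 0.6823  0.0118 -0.731 ] tilt 0.7510712047681872 az 0.017254712927533472
plane [ 0.0038 -0.0048  0.0568] angle -0.0037849774991909617 z at x=.55 0.05847589466444692 n 447 rms 0.0006271788726007692
```

>>> jog_arm --pt "0 -8 8 0 0 0 1" --pt "0 -30 27 0 0 0 1" --pt "0 -60 50 0 0 0 1" --pt "0 -88 68 0 0 0 1" --pt "0 -88 68 0 0 0 1" --pt "0 -88 68 0 0 0 1"

```text
time: 20.27
position: [0.5455, 0.0914, 0.1538]
tool_rot: [-0.285, 0.28, -0.643, 0.654]
ft_force: [0.3, 0.3, -0.4]
grip_width: 0.0002
```

```bash
python3 - <<'E'
from st import *; from lid import *
c=camera("wrist");lid(c);s=camera("top");
cv2.imwrite("pics/w14.png",c["img"][:,:,::-1])
im=s["img"][120:300,140:400,::-1];cv2.imwrite("pics/t14.png",cv2.resize(im,None,fx=3,fy=3,interpolation=cv2.INTER_CUBIC))
E
```

```text
20.275 [0.5455 0.0914 0.1538] q [-0.0744  0.4589  2.2711  2.9537  0.3402 -1.4599] F [ 0.2694  0.3264 -0.4198] w 0.00015610350887184158
tool y [ 0.6803  0.0118 -0.7328] tilt 0.7483242443602293 az 0.01730667413992336
plane [-0.1588 -0.0024  0.1526] angle 0.1574787189445304 z at x=.55 0.06509148309444787 n 159 rms 0.0014305048039685467
```

View pics/w14.png

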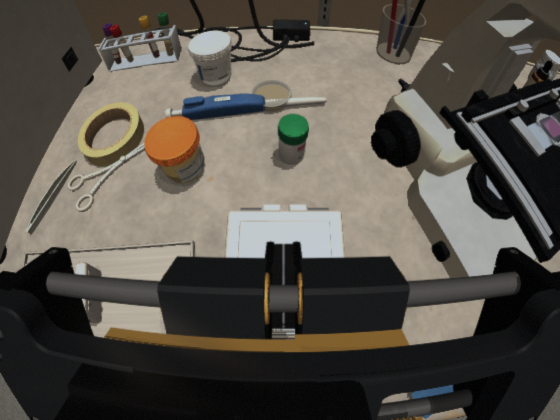

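View pics/t14.png

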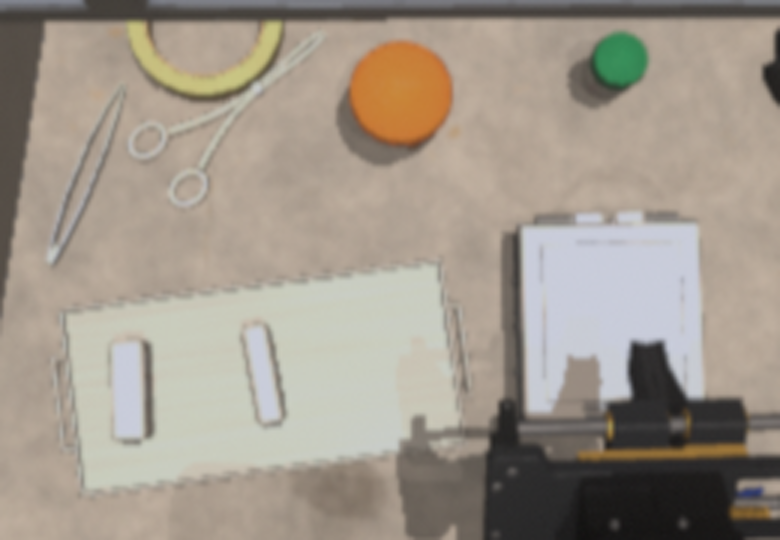

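```bash
python3 - <<'E'
from st import *
for n in("wrist","top"):
    c=camera(n)
    if n=="wrist":
        u,v=np.meshgrid(np.r_[234:262:3,306:338:3],np.arange(216,254,3));P=wpt(c,u.ravel(),v.ravel())
    else:
        P=cloud(c)[200:248,318:345].reshape(-1,3)
    P=P[np.isfinite(P).all(1)&(np.abs(P[:,2]-.057)<.02)]
    A=np.c_[P[:,:2],np.ones(len(P))];k=np.linalg.lstsq(A,P[:,2],rcond=None)[0];print(n,k,P[:,0].min(),P[:,0].max(),np.std(P[:,2]-A@k),k@[.52,.09,1])
E
```

```text
20.375 [0.5451 0.0914 0.1528] q [-0.0744  0.4606  2.2713  2.9536  0.34   -1.4598] F [-0.2914  0.1828  0.5797] w 0.000584222409722959
tool y [ 0.6788  0.0119 -0.7343] tilt 0.7462284475161596 az 0.017514098872091655
wrist [-0.0472  0.0003  0.0858] 0.5680886023195943 0.6075691580629857 0.0010476256989818283 0.06125914336977445
top [-0.0016 -0.0261  0.0622] 0.5124752372790715 0.6011445150261309 0.001726407379842832 0.059053612847055424
```

>>> jog_arm --pt "-60 -60 40 0 0 0 1" --pt "-120 -60 40 0 0 0 1" --pt "-150 -60 40 0 0 0 1" --pt "-150 -60 40 0 0 0 1" --pt "-150 -60 40 0 0 0 1"

```text
time: 21.1
position: [0.5406, 0.1943, 0.2146]
tool_rot: [-0.281, 0.273, -0.649, 0.652]
ft_force: [-0.2, -0.6, 0.5]
grip_width: 0.0004
```

```bash
python3 - <<'E'
from st import *
s=camera("scene");t=camera("top");c=camera("wrist");pickle.dump((c,o,s,t),open("w15.pkl","wb"))
cv2.imwrite("pics/w15.png",c["img"][:,:,::-1])
im=s["img"][160:320,220:400,::-1];cv2.imwrite("pics/s15.png",cv2.resize(im,None,fx=3.6,fy=3.6,interpolation=cv2.INTER_CUBIC))
im=t["img"][180:280,290:400,::-1];cv2.imwrite("pics/t15.png",cv2.resize(im,None,fx=5,fy=5,interpolation=cv2.INTER_CUBIC))
for n,C in(("top",t),("scene",s)):
    P=cloud(C).reshape(-1,3);m=np.isfinite(P).all(1)&(P[:,0]>.50)&(P[:,0]<.60)&(P[:,1]>.045)&(P[:,1]<.135)&(np.abs(P[:,2]-.057)<.025)
    P=P[m];A=np.c_[P[:,:2],np.ones(len(P))];k=np.linalg.lstsq(A,P[:,2],rcond=None)[0];print(n,len(P),k,P[:,0].min(),P[:,0].max(),np.std(P[:,2]-A@k),k@[.5,.09,1],k@[.6,.09,1])
E
```

```text
21.1 [0.5406 0.1943 0.2146] q [ 0.2526  0.333   2.129   4.337   0.1892 -2.5886] F [-0.1724 -0.6287  0.4858] w 0.00042962202751600434
tool y [ 0.6933 -0.0018 -0.7206] tilt 0.7660616675435916 az -0.002563887495882674
top 2540 [ 0.002  -0.0011  0.0575] 0.5010156896286991 0.5990561912279776 0.0017176927045170955 0.058396826383661324 0.05859602499423346
scene 2150 [0.0033 0.0021 0.0572] 0.5000574301268877 0.5999861714109374 0.0012537112024038398 0.05910749137479758 0.05944127026428475
```

View pics/s15.png

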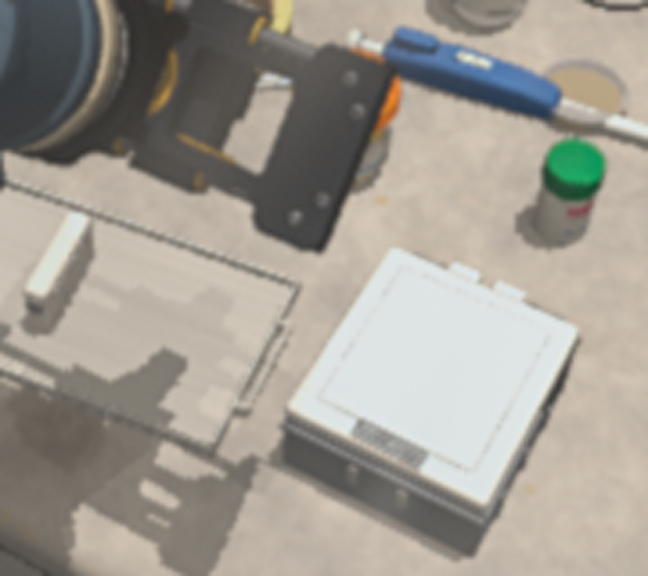

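View pics/t15.png

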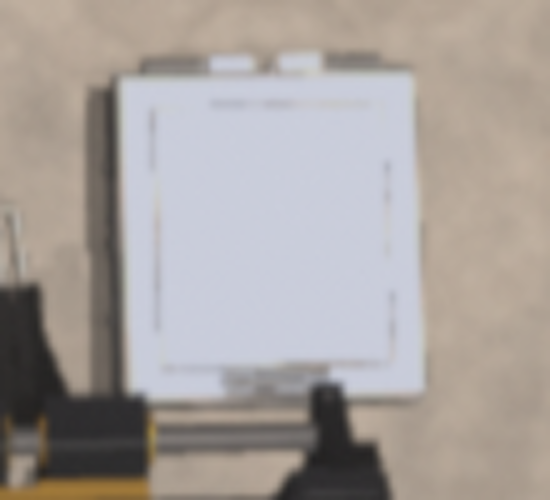

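```bash
python3 -c "
from rig import *
print(hand_in())"
```

```text
the job is handed in; nothing more can be done
None
```

The 28 mm cool pack is standing on the case floor between the divider and the side wall, the lid is shut, and the job is handed in at about 21 s of the 61 s allowed.

**Pack choice:** The camera put the space at about 29.5–30.5 mm, so the 28 mm pack was the thickest that fits. The fingers measured 27.6 mm on it. I carried it in over the low side wall under the slanted lid, and the wrist force readings showed no contact load on the way down. The lid was only pushed once the pack was in.

**Checks before and after closing:**
- **Pack:** before closing, its top was at 43–44 mm, which puts its underside on the floor, and it was upright with small gaps on both sides. Its middle was at about case x = -15 mm.
- **Plate and lid:** just before closing, the plate was in its bay and the lid still stood open.
- **Lid shut:** I pressed it down with about 8 N. The top and scene cameras then read it flat (slope 0.003 rad or less, top face at 58–59 mm).
- **Surroundings:** the other two packs were still in the tray, the cup and pot were upright, and the arm stood clear.

**Checks that failed or disagreed:**
- The fingertips sit about 24 mm short of the reported tool point, so my first grasp closed on nothing just above the pack. I measured the offset by camera and corrected for it.
- My first slanted pose ran into the joint 4 limit. I turned the gripper half round to get past it.
- One wrist-camera reading of the closed lid, on a short noisy stretch, gave a slope of about 0.047 rad, over the 0.04 limit. The two other cameras contradicted it, so I relied on them.

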